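Interlock gilt channels on the carriage and send it to packing

TASK

The empty carriage has been left part-way along its rail: park it in the loading notch (the right-hand one as the robot sees it). There, lay every open-up channel in its own slot of the deck, in neighbouring slots, and lock each neighbouring pair with one open-down channel set level across the two, so that its flanges hang one inside each of them. Then send the loaded carriage on to the packing notch (the left-hand one) with everything still interlocked; an open-down channel you do not need stays on the bench, and the other things lying about are left where they are.

Things in the scene. Friction and masses are not known exactly. Their poses are not given: they have to be found in the camera images.
- carriage (a joint): carriage along its rail in m, 0 to 0.170 (end stops), growing along the deck's +y (robot's left). A spring plunger clicks between two ridges at each station: loading notch 0.020, packing notch 0.150; 8 to 10 N takes it in or out, and within 3 mm of a notch it draws itself in. Between them it runs at about 1 N and stays where left. It starts between the notches.
- deck (a point): centre of the carriage's plywood deck, on its upper face (45 mm above the bench), x away from the robot, y along the rail to the robot's left. Deck 160 mm (x) by 362 mm (y). Five battens along x, 8 mm high, 18 mm wide, at y = -172, -86, 0, 86, 172 mm, leave four slots 68 mm wide centred at y = -129, -43, 43, 129 mm, open at both ends. Channels lie lengthwise in the slots, about centred along x.
- batten_r (a point): middle of the inner batten at deck y = -86 mm, on the deck's upper face; axes as the deck's. Open-up channels in the slots either side of it stand 26 mm apart (centres 20 mm above the deck). An open-down channel that locks them is centred over this batten, flange edges on their webs, its centre 24 mm above the deck.
- batten_m (a point): the same for the middle batten, at deck y = 0.
- batten_l (a point): the same for the inner batten at deck y = +86 mm. Two open-down channels over neighbouring battens are 26 mm apart.
- handle (a point): centre of the black upright grip on the front (robot) side of the carriage, 16 mm (x) by 24 mm (y), 50 mm tall (45 to 95 mm above the bench), rigidly fixed to the carriage at 95 mm from the deck's centre towards the robot. Pinch it from above across its 24 mm (along the rail) or push on its sides.
- U1_c (a point): gilt U-section channel lying OPEN SIDE UP (web on the bench, two flanges standing up): 120 mm long, 60 mm wide over the flanges, 40 mm high, walls 4 mm (52 mm clear inside, 36 mm deep), 0.17 kg or so. The point is its centre, half-way up (20 mm above its underside) and half-way along; x runs along its length, z up. It may be absent: three or four open-up channels are there.
- U2_c (a point): gilt U-section channel lying OPEN SIDE UP (web on the bench, two flanges standing up): 120 mm long, 60 mm wide over the flanges, 40 mm high, walls 4 mm (52 mm clear inside, 36 mm deep), 0.17 kg or so. The point is its centre, half-way up (20 mm above its underside) and half-way along; x runs along its length, z up. It may be absent: three or four open-up channels are there.
- U3_c (a point): gilt U-section channel lying OPEN SIDE UP (web on the bench, two flanges standing up): 120 mm long, 60 mm wide over the flanges, 40 mm high, walls 4 mm (52 mm clear inside, 36 mm deep), 0.17 kg or so. The point is its centre, half-way up (20 mm above its underside) and half-way along; x runs along its length, z up. It may be absent: three or four open-up channels are there.
- U4_c (a point): gilt U-section channel lying OPEN SIDE UP (web on the bench, two flanges standing up): 120 mm long, 60 mm wide over the flanges, 40 mm high, walls 4 mm (52 mm clear inside, 36 mm deep), 0.17 kg or so. The point is its centre, half-way up (20 mm above its underside) and half-way along; x runs along its length, z up. It may be absent: three or four open-up channels are there.
- D1_c (a point): gilt U-section channel lying OPEN SIDE DOWN (standing on its two flange edges, flat web on top), same section: 120 mm long, 60 mm wide over the flanges, 40 mm high, walls 4 mm (52 mm clear inside, 36 mm deep), 0.17 kg or so. The point is its centre, half-way up (20 mm above its underside) and half-way along; x runs along its length, z up. All three open-down channels are always there.
- D2_c (a point): gilt U-section channel lying OPEN SIDE DOWN (standing on its two flange edges, flat web on top), same section: 120 mm long, 60 mm wide over the flanges, 40 mm high, walls 4 mm (52 mm clear inside, 36 mm deep), 0.17 kg or so. The point is its centre, half-way up (20 mm above its underside) and half-way along; x runs along its length, z up. All three open-down channels are always there.
- D3_c (a point): gilt U-section channel lying OPEN SIDE DOWN (standing on its two flange edges, flat web on top), same section: 120 mm long, 60 mm wide over the flanges, 40 mm high, walls 4 mm (52 mm clear inside, 36 mm deep), 0.17 kg or so. The point is its centre, half-way up (20 mm above its underside) and half-way along; x runs along its length, z up. All three open-down channels are always there.
- size_jar: Glass jar, 64 mm across, 85 mm high; origin under its centre. A bystander, not part of the job.
- paint_can: White can, 84 mm across, 110 mm high; origin under its centre. A bystander, not part of the job.
- flat_brush: Wide flat brush lying down, about 175 mm long, 14 mm high; origin under the ferrule end of its handle. A bystander, not part of the job.
- leaf_weight: Dark steel paperweight 70 x 50 mm with a knob, 55 mm high; origin under its centre. A bystander, not part of the job.
- scraper: Flat scraper with a wooden handle, 160 mm long, 16 mm high; origin where the blade meets the handle. A bystander, not part of the job.
Things that resemble listed ones, but are neither listed nor needed, are in the scene too. Leave any pink look-alike of the part that bears D1_c alone.

How it is judged:
By the outcome, as a careful person would: the job done as asked, in the order asked, and still so for the second after the job is handed in, with the robot touching nothing.
Of U1, U2, U3, U4 only 3 to 4 are there at a start; the rules pass over those that are not, and their reading is None.
At some moment in a run one of U1, U2, U3, U4, D1, D2, D3 may be knocked a few centimetres aside while the robot is not near it.
Once in a run the grip may slacken for a moment while it holds something.
It also fails if it takes over 210 s, if anything falls off the work surface, if the arm or the gripper's body presses on something with over 40 N, if the wrist force passes 120 N, or if a joint passes its speed limit or range.

ROBOT

A 6-joint arm with a two-finger parallel gripper is mounted at the origin on the work surface. World frame = base frame: x ahead of the robot, y to its left, z up, the work surface at z = 0. Lengths are in m, angles in rad, forces in N, time in s.
With the tool pointing down it reaches from about 0.25 to 0.725 m from the base axis. Payload 4 kg.
Tool frame: the origin (TCP) lies between the finger pads; the fingertips stand 8 mm ahead of it and the grasp point (between the pads) lies 11 mm behind it (bot.tip_reach is the distance from the TCP to the fingertips, in m); z points along the fingers, y is the line along which they close (so a half turn about z gives the same grasp; the last joint's range is limited). The gripper opens to 85 mm and grips with 20 to 120 N. Pads are 22 mm wide; open, the fingers measure 114 mm over their backs; the gripper's body (76 mm by 85 mm) begins 54 mm behind the grasp point. The pads swing forward as they close: fully open they stand 13 mm farther back than shut.
Start: joints at [0, 0.241, 0.005, 1.335, 0, 1.571], TCP at [0.5, -0, 0.239] pointing down, gripper open.
Joint ranges: [-2.72, 2.72], [-1.05, 1.87], [-1.09, 1.28], [-1.99, 2.15], [-1.42, 1.44], [-3.14, 3.14]. Speed limits (rad/s): [2.79, 2.79, 3.14, 3.14, 3.14, 3.14].

INTERFACE

Orientations are given as a unit quaternion [x, y, z, w].
In Python, from workcell import bot gives the robot as it stands.
- The arm moves only by the tool move_arm, never from a script. Its argument "deltas" is a list of rows, each a list of 7 numbers: the opening, from 0 (shut) to 1 (fully open), then the shift along the tool's x, y, z in mm, then the turn, a rotation vector about the tool's x, y, z in degrees. In form: [[gripper, tx, ty, tz, ax, ay, az], ...]. A call has 1 to 10 rows; each row shifts and turns the commanded pose from where the row before left it, along the tool's axes as they then stand; what a row does not reach is not made up. A row lasts 1/12 s, in which the tool goes at most 41.7 mm and 7.16 degrees, less where a joint would pass 70% of its speed; a pose out of reach is approached as far as the arm can. A call is refused whole if a number of a shift passes 41.7 or a number of a turn 7.16, either way. A call with a gripper value outside its range is refused whole. The fingers move at their own pace and stop on an object; the grip force is fixed at half the most. Time passes only in rows, so rows that do not move let the fingers close. It gives the time, the measured TCP pose, the force, the opening and the grip force at its end, in the units of the state.
- bot.get_obs(): the state, without advancing time (a new reading comes with each control period).
- bot.camera(name): name is "scene" or "side" or "wrist"; returns the picture (420x560x3 uint8, blue, green, red); there is no depth.
- bot.calibration(name): a dict with "K" (3x3 intrinsics, pixels), "position" and "orientation" of the camera in the world. Camera axes: x right, y down, z forward; pixel columns grow to the right and rows downward; lengths in m; the calibration is good to about 2 mm. A picture is of the moment at which its call begins: read the wrist's pose just before it. calibration takes no time and is no camera call; for the wrist camera it gives the pose at the moment of the call.
- bot.job_done(): hands the job in; it is judged then, once.
Trained networks look in the newest picture that a camera, given by its name, has taken for a name from the list of things; names that differ only in an ending like _2 or _b are one class to them, and where a whole thing is asked for, a point or a joint stands for the part that bears it (a point fixed in the world has none). Each returns a list of dicts, best first, with "conf" (0 to 1); they miss things now and then, are a little off and sometimes report something else, mostly with a low value. They report only what shows in the picture. A call takes as long as a camera call. They do not tell look-alikes from the thing itself.
- bot.outline_of(query, camera): "pixels" (420x560 bool, what is visible of it) and "rect" ([left, top, width, height] in pixels, round what is visible of it).
The state is a dict: "clock": time; "joint_pos": joint angles; "joint_vel": joint speeds; "tau": joint torques, N m; "eef_pos": TCP position; "tool_rot": TCP orientation; "ft_force": force on the tool from outside, world axes, zero at the start; "ft_torque": the same for the moment, N m; "grip_width": finger opening in m; "grasp_force": force on a finger pad.
Only numpy, scipy, OpenCV 4.12 (cv2) and the standard library are available. Lean on these libraries where they do the work, as an engineer would, in place of code of your own. Each camera call takes 0.05 s, during which the arm holds its last target. There are 200 camera calls.

## Working session

There is one attempt and no reset: what is moved stays moved. The work goes in short steps, Python scripts to look and compute and a tool call to move; the robot and the scene stay as the last step left them, time stands still between calls to the robot, and variables do not carry over. Pictures are saved under pics/ and viewed, at most 14 in all, crops included, and the job is handed in when it is done.

Besides the shell and the picture viewer there is one more tool, called after ">>>" as name(argument=value, ...) on one line, values as JSON. move_arm: Moves the arm, as the interface text tells. Its arguments: {"type":"object","properties":{"deltas":{"type":"array","items":{"type":"array","items":{"type":"number"}}}},"required":["deltas"]}

```bash
ls; mkdir -p pics
python3 - <<'E'
from workcell import bot
import cv2
o=bot.get_obs();print(o['clock'],o['eef_pos'],o['tool_rot'])
for n in("scene","side","wrist"):
    im=bot.camera(n);cv2.imwrite(f"pics/{n}0.png",im)
    c=bot.calibration(n);print(n,c)
a=cv2.imread("pics/scene0.png")
cv2.imwrite("pics/s0.png",cv2.resize(a,(800,600)))
E
```

```text
pics
0.0 [ 4.99401069e-01 -1.39954567e-05  2.38411537e-01] [ 0.70712004  0.70709276 -0.00073138 -0.00073694]
scene {'K': array([[532.90891297,   0.        , 279.76432366],
       [  0.        , 532.90891297, 211.14925456],
       [  0.        ,   0.        ,   1.        ]]), 'position': array([1.09172895, 0.898998  , 1.01190393]), 'orientation': array([ 0.27777253,  0.86591016, -0.39637989, -0.12619426])}
side {'K': array([[430.09401385,   0.        , 280.67646915],
       [  0.        , 430.09401385, 206.35789243],
       [  0.        ,   0.        ,   1.        ]]), 'position': array([0.39677472, 1.14758062, 0.90645628]), 'orientation': array([-0.02152535,  0.8911992 , -0.45305186,  0.00668309])}
wrist {'K': array([[330.65836715,   0.        , 275.81720397],
       [  0.        , 330.65836715, 205.85220724],
       [  0.        ,   0.        ,   1.        ]]), 'position': array([0.49947539, 0.06724166, 0.37358644]), 'orientation': array([ 9.90972242e-01, -1.27792713e-04, -8.45800469e-04,  1.34064473e-01])}
```

View pics/s0.png

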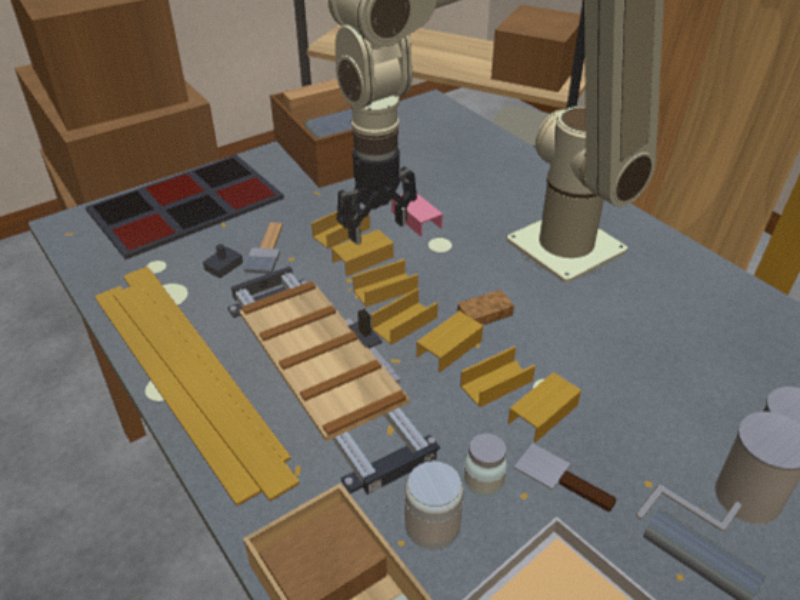

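View pics/side0.png

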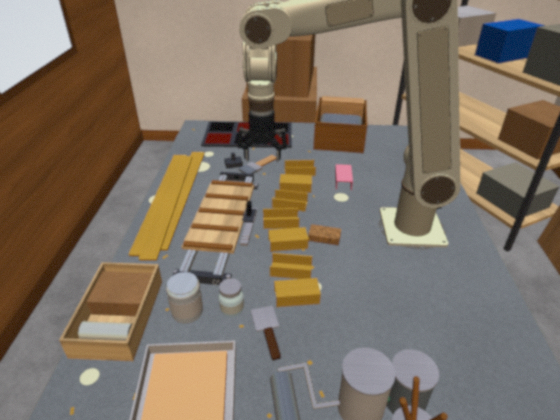

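Seven gilt channels lie in a row between the robot and the carriage. From the robot's right they run U, D, U, U, D, U, D, with the pink decoy beyond the row. The carriage is mid-rail, and in the 800 px scene view its black handle is at about (363,322).

```bash
cat > h.py <<'E'
from workcell import bot
import cv2, numpy as np
from scipy.spatial.transform import Rotation as R
from scipy.optimize import minimize
def proj(c,P):
    q=R.from_quat(c['orientation']).inv().apply(np.atleast_2d(P)-c['position'])
    q=q@c['K'].T; return q[:,:2]/q[:,2:]
def ray(c,uv,z):
    d=np.linalg.inv(c['K'])@np.array([uv[0],uv[1],1.]); d=R.from_quat(c['orientation']).apply(d)
    return c['position']+d*(z-c['position'][2])/d[2]
def box(p,size,zc):
    s=np.array([[a,b,e] for a in(-.5,.5) for b in(-.5,.5) for e in(-.5,.5)])*size
    return R.from_euler('z',p[2]).apply(s)+[p[0],p[1],zc]
def hull(mask):
    cs,_=cv2.findContours(mask.astype(np.uint8),cv2.RETR_EXTERNAL,cv2.CHAIN_APPROX_NONE)
    return cv2.convexHull(max(cs,key=cv2.contourArea)).reshape(-1,2).astype(np.float32)
def fit(obs,size=(.12,.06,.04),zc=.02,p0=None):
    """obs: list of (calibration, mask)"""
    hs=[(c,hull(m)) for c,m in obs]
    if p0 is None: p0=np.r_[np.mean([ray(c,h.mean(0),zc)[:2] for c,h in hs],0),0]
    def cost(p):
        t=0
        for c,h in hs:
            g=cv2.convexHull(proj(c,box(p,size,zc)).astype(np.float32))
            i=cv2.intersectConvexConvex(h,g)[0]
            t+=1-i/(cv2.contourArea(h)+cv2.contourArea(g)-i)
        return t/len(hs)
    best=min((minimize(cost,p0,method='Nelder-Mead',options=dict(initial_simplex=np.array([p0,p0+[.02,0,0],p0+[0,.02,0],p0+[0,0,s]]))) for s in(.25,-.25)),key=lambda r:r.fun)
    return best.x,best.fun
def find(q,cam,minconf=.3,pic=False):
    if pic: cal=bot.calibration(cam); im=bot.camera(cam)
    return [d for d in bot.outline_of(q,cam) if d['conf']>minconf]
E
python3 - <<'E'
from h import *
for cam in("scene","side","wrist"):
    c=bot.calibration(cam)
    bot.camera(cam)
    for q in("U1_c","D1_c"):
        for d in find(q,cam):
            p,f=fit([(c,d['pixels'])]); print(cam,q,round(d['conf'],2),d['rect'],p.round(3),round(f,3))
    for q in("handle","deck","carriage"):
        for d in find(q,cam): print(cam,q,round(d['conf'],2),d['rect'],ray(c,np.array(d['rect'][:2])+np.array(d['rect'][2:])/2,.07).round(3))
E
```

```text
scene U1_c 0.84 [245.8, 184.1, 47.3, 31.6] [ 0.416 -0.105 -0.146] 0.109
scene D1_c 0.88 [233.5, 161.8, 43.3, 32.3] [ 0.394 -0.215  0.039] 0.102
scene D1_c 0.72 [275.4, 137.2, 32.3, 25.9] [ 0.197 -0.266  0.792] 0.413
scene handle 0.65 [167.8, 196.7, 119.0, 111.0] [0.656 0.062 0.07 ]
scene deck 0.61 [169.4, 197.3, 117.4, 113.6] [0.658 0.069 0.07 ]
scene carriage 0.71 [165.4, 197.5, 117.9, 112.8] [0.665 0.063 0.07 ]
side U1_c 0.78 [273.0, 188.2, 38.2, 25.2] [ 0.412 -0.106 -0.126] 0.039
side U1_c 0.32 [270.2, 227.1, 38.6, 24.6] [0.418 0.108 0.131] 0.081
side D1_c 0.76 [277.9, 173.4, 32.8, 19.4] [ 0.397 -0.223 -0.095] 0.044
side D1_c 0.73 [333.8, 165.5, 18.4, 19.6] [ 0.233 -0.292 -0.155] 0.489
side handle 0.79 [184.0, 178.8, 70.1, 75.6] [0.635 0.068 0.07 ]
side deck 0.6 [186.2, 180.0, 70.0, 75.5] [0.627 0.074 0.07 ]
side carriage 0.77 [179.3, 179.5, 74.7, 75.2] [0.642 0.071 0.07 ]
wrist U1_c 0.94 [148.3, 235.1, 112.3, 71.5] [ 0.413 -0.107 -0.147] 0.128
wrist U1_c 0.57 [302.1, 0.0, 237.9, 335.2] [0.698 0.106 1.57 ] 0.81
wrist D1_c 0.96 [52.1, 387.6, 39.4, 31.6] [ 0.217 -0.352  1.037] 0.792
wrist D1_c 0.9 [160.2, 319.2, 81.7, 50.2] [ 0.419 -0.22  -0.072] 0.521
wrist handle 0.85 [302.7, 0.0, 238.5, 334.7] [0.635 0.02  0.07 ]
wrist deck 0.72 [302.2, 0.0, 238.0, 333.5] [0.634 0.021 0.07 ]
wrist carriage 0.86 [301.6, 0.0, 239.9, 335.4] [0.635 0.02  0.07 ]
```

View pics/wrist0.png

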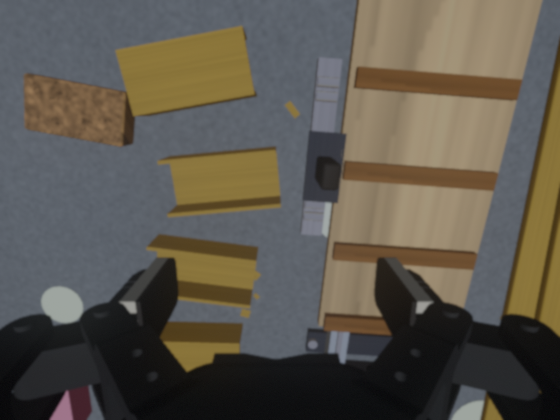

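>>> move_arm(deltas=[[1, 0, 0, -10, 0, 0, -7], [1, 0, 0, -10, 0, 0, -7], [1, 0, 0, -10, 0, 0, -7], [1, 0, 0, -10, 0, 0, -7], [1, 0, 0, -10, 0, 0, -7], [1, 0, 0, -10, 0, 0, -7], [1, 0, 0, -10, 0, 0, -7], [1, 0, 0, -10, 0, 0, -7], [1, 0, 0, -10, 0, 0, -7], [1, 0, 0, -10, 0, 0, -7]])

```text
clock: 1.88
eef_pos: [0.5, -0.0, 0.3398]
tool_rot: [0.171, 0.985, -0.0, 0.0]
ft_force: [0.8, -0.7, 0.4]
grip_width: 0.0853
grasp_force: 0.0
```

>>> move_arm(deltas=[[1, 0, 0, 0, 0, 0, -7], [1, 0, 0, 0, 0, 0, -7], [1, 0, 0, 0, 0, 0, -6], [1, 0, 0, 0, 0, 0, 0]])

```text
clock: 2.22
eef_pos: [0.5, -0.0, 0.3393]
tool_rot: [-0.001, 1.0, 0.0, 0.0]
ft_force: [-0.4, 0.4, -1.1]
grip_width: 0.0851
grasp_force: 0.0
```

Run:
```python
from h import *
o=bot.get_obs();print(o['clock'],o['eef_pos'],o['joint_pos'].round(2), R.from_quat(o['tool_rot']).as_matrix().round(2))
cw=bot.calibration("wrist");im=bot.camera("wrist");cv2.imwrite("pics/w1.png",im)
W={}
for q in("U1_c","U2_c","U3_c","U4_c","D1_c","D2_c","D3_c"):
    for d in find(q,"wrist"):
        if d['pixels'].sum()<200: continue
        p,f=fit([(cw,d['pixels'])]); print(q,round(d['conf'],2),d['rect'],p.round(3),round(f,3))
for q in("handle",'batten_m'):
    for d in find(q,"wrist"): print(q,round(d['conf'],2),d['rect'])
```

```text
2.2167 [ 5.00028296e-01 -6.38356291e-06  3.39345827e-01] [-0.    0.22  0.24  1.59  0.   -0.  ] [[-1. -0.  0.]
 [-0.  1.  0.]
 [-0.  0. -1.]]
U1_c 0.96 [166.6, 46.1, 58.5, 101.3] [ 0.413 -0.108 -0.14 ] 0.015
U1_c 0.46 [150.8, 186.1, 268.2, 138.2] [ 0.612  0.136 -1.517] 0.856
U2_c 0.96 [0.0, 12.7, 61.3, 111.2] [ 0.38  -0.321  0.026] 0.328
U3_c 0.73 [415.5, 30.7, 78.3, 109.4] [ 0.4    0.227 -0.066] 0.018
U3_c 0.65 [327.7, 41.8, 60.1, 108.0] [0.413 0.106 0.163] 0.011
U4_c 0.57 [246.1, 68.9, 54.3, 101.0] [ 0.442 -0.002  0.088] 0.035
D1_c 0.71 [67.5, 27.1, 70.4, 105.8] [ 0.394 -0.222 -0.028] 0.01
D2_c 0.94 [493.9, 17.8, 66.1, 108.6] [0.384 0.321 0.152] 0.142
D2_c 0.6 [164.1, 46.5, 58.8, 104.4] [ 0.414 -0.109 -0.139] 0.022
D3_c 0.64 [325.3, 46.0, 63.5, 102.7] [0.414 0.106 0.17 ] 0.015
D3_c 0.54 [245.4, 67.9, 56.5, 100.4] [ 0.443 -0.002  0.09 ] 0.053
handle 0.69 [150.4, 185.5, 270.7, 135.8]
batten_m 0.75 [148.4, 186.3, 273.9, 137.8]
```

View pics/w1.png

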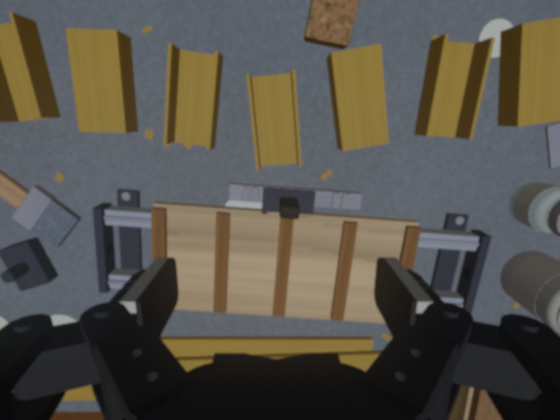

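Run:
```python
from h import *
c=bot.calibration("wrist")
L=ray(c,(153,204),.053);Rr=ray(c,(419,221),.053)
print("deck near corners",L,Rr,np.linalg.norm(L-Rr))
e=(Rr-L)[:2];e/=np.linalg.norm(e);n=np.array([e[1],-e[0]])  # y axis, x axis
print("yaw",-np.arctan2(e[0],e[1]),"n",n)
ctr=(L+Rr)[:2]/2+n*.08;print("centre",ctr,"handle exp",ctr-n*.095,"handle seen",ray(c,(289,206),.095))
for z in(.02,.03,.045):
    a=ray(c,(114,250),z)[:2];b=ray(c,(469,278),z)[:2]; print(z,"blocks along y", (a-ctr)@e,(b-ctr)@e)
im=cv2.imread("pics/w1.png");cv2.imwrite("pics/w1c.png",cv2.resize(im[170:340,80:500],(800,324),interpolation=cv2.INTER_CUBIC))
```

```text
deck near corners [ 0.54607963 -0.16188157  0.053     ] [0.57011533 0.19194962 0.053     ] 0.3546466271269053
yaw -0.067825658103724 n [ 0.99770072 -0.06777367]
centre [0.63791354 0.00961213] handle exp [0.54313197 0.01605063] handle seen [0.53738973 0.01579323 0.095     ]
0.02 blocks along y -0.2491369776392729 0.285455378572962
0.03 blocks along y -0.2441769454745832 0.2786470469776641
0.045 blocks along y -0.23673689722754873 0.2684345495847172
```

View pics/w1c.png

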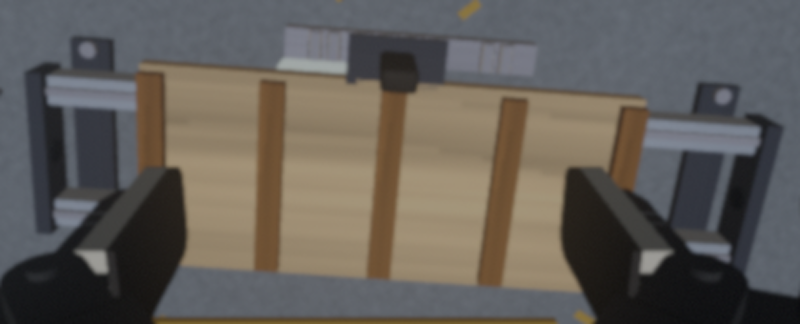

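The crop shows the detent strip in front of the deck. Its ridge pairs are at about crop x = 320 and 490, and the handle is at (399,72), so the carriage is near 0.077 m. I'll pinch the handle and drag it about 57 mm to the right.

>>> move_arm(deltas=[[1, -20, 8, 30, 0, 0, 0], [1, -20, 8, 40, 0, 0, 0], [1, 0, 0, 40, 0, 0, 3.9], [1, 0, 0, 40, 0, 0, 0], [1, 0, 0, 40, 0, 0, 0], [1, 0, 0, 40, 0, 0, 0], [1, 0, 0, 39, 0, 0, 0], [0.2, 0, 0, 0, 0, 0, 0], [0.2, 0, 0, 0, 0, 0, 0], [0, 0, 0, 0, 0, 0, 0]])

```text
clock: 3.55
eef_pos: [0.5399, 0.0154, 0.0756]
tool_rot: [0.034, 0.999, 0.0, 0.001]
ft_force: [-0.7, 0.0, 1.6]
grip_width: 0.0516
grasp_force: 0.0
```

>>> move_arm(deltas=[[0, 0, 0, 0, 0, 0, 0], [0, 0, 0, 0, 0, 0, 0], [0, 0, 0, 0, 0, 0, 0], [0, 0, 0, 0, 0, 0, 0]])

```text
clock: 3.88
eef_pos: [0.5409, 0.0155, 0.077]
tool_rot: [0.034, 0.999, 0.0, 0.003]
ft_force: [-0.6, 0.2, 5.5]
grip_width: 0.0231
grasp_force: 60.4
```

>>> move_arm(deltas=[[0, 0, -10, -4, 0, 0, 0], [0, 0, -10, 0, 0, 0, 0], [0, 0, -10, 0, 0, 0, 0], [0, 0, -10, 0, 0, 0, 0], [0, 0, -5, 0, 0, 0, 0], [0, 0, 0, 0, 0, 0, 0]])

```text
clock: 4.38
eef_pos: [0.5379, -0.0236, 0.0771]
tool_rot: [0.032, 0.999, 0.007, 0.002]
ft_force: [9.6, 20.4, -17.0]
grip_width: 0.0225
grasp_force: 65.0
```

>>> move_arm(deltas=[[0, 0, -4, 0, 0, 0, 0], [0, 0, 0, 0, 0, 0, 0]])

```text
clock: 4.55
eef_pos: [0.5379, -0.024, 0.0771]
tool_rot: [0.031, 0.999, 0.01, 0.002]
ft_force: [9.7, 30.3, -17.6]
grip_width: 0.0227
grasp_force: 65.5
```

>>> move_arm(deltas=[[0, 0, -4, 0, 0, 0, 0], [0, 0, 0, 0, 0, 0, 0]])

```text
clock: 4.72
eef_pos: [0.5371, -0.0343, 0.0771]
tool_rot: [0.032, 0.999, 0.001, 0.002]
ft_force: [7.7, -6.4, -17.3]
grip_width: 0.023
grasp_force: 65.0
```

>>> move_arm(deltas=[[0, 0, -3, 0, 0, 0, 0], [0, 0, 0, 0, 0, 0, 0]])

```text
clock: 4.88
eef_pos: [0.5369, -0.0371, 0.0771]
tool_rot: [0.033, 0.999, 0.003, 0.002]
ft_force: [8.0, 9.8, -17.0]
grip_width: 0.0228
grasp_force: 65.0
```

>>> move_arm(deltas=[[0, 0, 2, 0, 0, 0, 0], [1, 0, 0, 0, 0, 0, 0], [1, 0, 0, 0, 0, 0, 0], [1, 0, 0, 0, 0, 0, 0], [1, 0, 0, -20, 0, 0, 0], [1, 0, 0, -40, 0, 0, 0], [1, 20, 0, -40, 0, 0, 0], [1, 20, 0, -40, 0, 0, 0], [1, 20, 0, -40, 0, 0, 0], [1, 0, 0, -40, 0, 0, 0]])

```text
clock: 5.72
eef_pos: [0.4748, -0.0348, 0.2921]
tool_rot: [0.034, 0.999, -0.0, -0.001]
ft_force: [0.8, 0.3, -0.0]
grip_width: 0.0856
grasp_force: 0.0
```

>>> move_arm(deltas=[[1, 0, 0, -20, 0, 0, 0], [1, 0, 0, 0, 0, 0, 0], [1, 0, 0, 0, 0, 0, 0]])

```text
clock: 5.97
eef_pos: [0.4795, -0.0351, 0.312]
tool_rot: [0.034, 0.999, -0.0, 0.003]
ft_force: [-0.4, 0.4, -0.6]
grip_width: 0.0854
grasp_force: 0.0
```

Run:
```python
from h import *
o=bot.get_obs();print(o['clock'],o['eef_pos'],o['ft_force'])
cw=bot.calibration("wrist");im=bot.camera("wrist");cv2.imwrite("pics/w2.png",im)
np.save("cw2.npy",cw,allow_pickle=True)
for q in("U1_c","U2_c","U3_c","U4_c","D1_c","D2_c","D3_c"):
    for d in find(q,"wrist",.5):
        p,f=fit([(cw,d['pixels'])]); print(q,round(d['conf'],2),d['rect'],p.round(3),round(f,3))
cv2.imwrite("pics/w2c.png",cv2.resize(im[130:430,40:440],(800,600),interpolation=cv2.INTER_CUBIC))
```

```text
5.9667 [ 0.47952476 -0.03508575  0.31199754] [-0.419274    0.35278751 -0.62888786]
U1_c 0.92 [186.8, 63.5, 54.7, 106.8] [ 0.414 -0.108 -0.139] 0.023
U2_c 0.86 [0.0, 44.8, 76.1, 116.0] [ 0.379 -0.334  0.093] 0.191
U3_c 0.63 [448.3, 27.6, 82.8, 114.1] [ 0.401  0.227 -0.069] 0.012
U4_c 0.66 [268.1, 79.2, 67.6, 109.5] [ 0.441 -0.002  0.089] 0.019
D1_c 0.71 [80.8, 53.2, 75.2, 107.2] [ 0.394 -0.222 -0.026] 0.01
D2_c 0.73 [535.6, 17.0, 24.4, 107.1] [0.394 0.273 0.255] 0.699
D3_c 0.72 [350.6, 48.7, 71.9, 113.0] [0.414 0.106 0.166] 0.01
```

View pics/w2c.png

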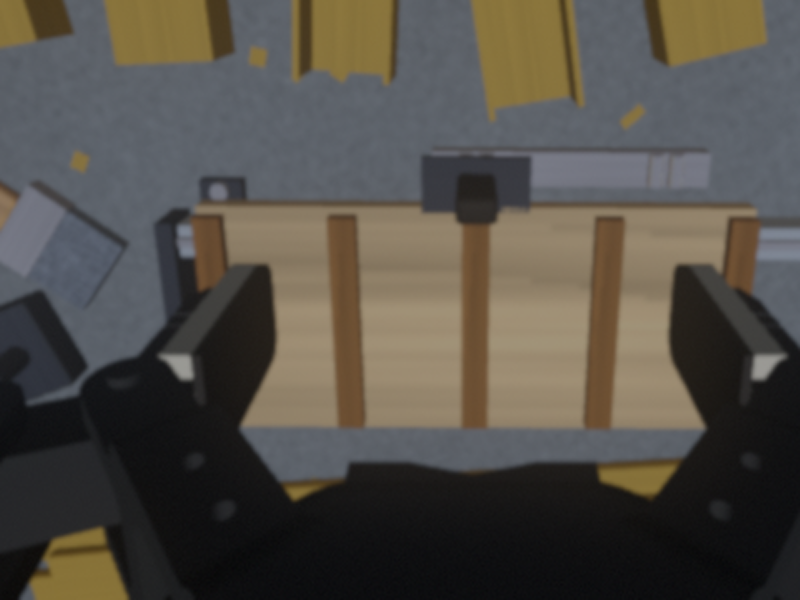

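Run:
```python
from h import *
c=np.load("cw2.npy",allow_pickle=True).item()
f=lambda u,v,z: ray(c,(u/2+40-.25,v/2+130-.25),z)[:2]
near=[f(u,205,.045) for u in(300,475,650)]; far=[f(u,428,.045) for u in(300,475,650)]
print("depth",[np.linalg.norm(a-b).round(4) for a,b in zip(near,far)],near,far)
pts=[(209,225,-172),(343,225,-86),(476,225,0),(609,225,86),(741,225,172),(351,415,-86),(476,415,0),(600,415,86)]
P=np.array([f(u,v,.053) for u,v,_ in pts]);Y=np.array([p[2] for p in pts])/1e3
A=P[:5];s=np.polyfit(Y[:5],A[:,1],1);sx=np.polyfit(Y[:5],A[:,0],1);print("scale",np.hypot(s[0],sx[0]),"yaw front",-np.arctan2(sx[0],s[0]))
for y in(-.086,0,.086):
    q=P[Y==y]; d=q[1]-q[0]; print(y,"batten dir yaw",np.arctan2(d[1],d[0]))
yaw=-.068;ey=np.array([-np.sin(yaw),np.cos(yaw)]);ex=np.array([np.cos(yaw),np.sin(yaw)])
cx=np.mean([(a+b)/2@ex for a,b in zip(near,far)]);cy=np.mean(P@ey-Y)
C=ex*cx+ey*cy;print("centre",C,"handle",C-.095*ex, "y resid",(P@ey-Y-cy).round(4))
print("handle seen",f(477,183,.095))
```

```text
depth [np.float64(0.17), np.float64(0.1697), np.float64(0.1702)] [array([ 0.55215388, -0.15139426]), array([ 0.5599979 , -0.03869965]), array([0.56784689, 0.0740665 ])] [array([ 0.72054023, -0.17509369]), array([ 0.72929236, -0.0502113 ]), array([0.73805065, 0.07475896])]
scale 0.9873878773848355 yaw front -0.06953100520054586
-0.086 batten dir yaw -0.08299998631431504
0 batten dir yaw -0.06748142023687902
0.086 batten dir yaw -0.056862800534141354
centre [ 0.64467237 -0.04405614] handle [ 0.54989193 -0.03760112] y resid [ 0.0018  0.0013  0.0002 -0.0009 -0.0025 -0.0008  0.0003  0.0007]
handle seen [ 0.52846767 -0.03569866]
```

```bash
cat >> h.py <<'E'
def plan(*targets):
    o=bot.get_obs(); p=np.array(o['eef_pos']); M=R.from_quat(o['tool_rot']).as_matrix(); th=np.arctan2(M[1,0]*-1,M[0,0]*-1)
    print("clock",round(o['clock'],2),"at",p.round(4),"yaw",round(th,3),"w",o['grip_width'],"tilt",M[:2,2].round(4))
    for x,y,z,t in targets:
        d=np.array([x,y,z])-p; c,s=np.cos(th),np.sin(th)
        print("tx %.1f ty %.1f tz %.1f az %.1f"%(-1e3*(c*d[0]+s*d[1]),1e3*(-s*d[0]+c*d[1]),-1e3*d[2],-np.degrees(t-th)))
        p=np.array([x,y,z]);th=t
def look(q,minconf=.4):
    c=bot.calibration("wrist");bot.camera("wrist")
    for d in find(q,"wrist",minconf):
        p,f=fit([(c,d['pixels'])]);print(q,round(d['conf'],2),d['rect'],p.round(4),round(f,3))
YAW=-.068;C=np.array([.643,-.0425]);EY=np.array([-np.sin(YAW),np.cos(YAW)])
slot=lambda y:C+EY*y
E
python3 - <<'E'
from h import *
s=slot(-.043)
plan((.4135,-.108,.018,-.139),(.4135,-.108,.14,-.139),(*s,.14,YAW),(*s,.064,YAW))
E
```

```text
clock 6.37 at [ 0.4785 -0.0347  0.3083] yaw -0.068 w 0.0853248860078842 tilt [-0.0023  0.0001]
tx 59.9 ty -77.5 tz 290.3 az 4.1
tx -0.0 ty 0.0 tz -122.0 az -0.0
tx -221.3 ty 53.8 tz -0.0 az -4.1
tx -0.0 ty 0.0 tz 76.0 az -0.0
```

>>> move_arm(deltas=[[1, 30, -39, 20, 0, 0, 0], [1, 30, -38.5, 35, 0, 0, 0], [1, 0, 0, 40, 0, 0, 4.1], [1, 0, 0, 40, 0, 0, 0], [1, 0, 0, 40, 0, 0, 0], [1, 0, 0, 40, 0, 0, 0], [1, 0, 0, 40, 0, 0, 0], [1, 0, 0, 25, 0, 0, 0], [1, 0, 0, 10, 0, 0, 0], [1, 0, 0, 0, 0, 0, 0]])

```text
clock: 7.2
eef_pos: [0.4272, -0.0895, 0.0342]
tool_rot: [0.071, 0.997, -0.002, -0.004]
ft_force: [-9.7, 3.2, 19.8]
grip_width: 0.0853
grasp_force: 9.2
```

>>> move_arm(deltas=[[0, 0, 0, 0, 0, 0, 0], [0, 0, 0, 0, 0, 0, 0], [0, 0, 0, 0, 0, 0, 0], [0, 0, 0, 0, 0, 0, 0], [0, 0, 0, 0, 0, 0, 0]])

```text
clock: 7.62
eef_pos: [0.4306, -0.0888, 0.0342]
tool_rot: [0.07, 0.998, 0.0, -0.0]
ft_force: [-0.0, -0.7, -1.0]
grip_width: 0.0261
grasp_force: 0.0
```

>>> move_arm(deltas=[[0, 0, 0, -40, 0, 0, 0], [0.5, 0, 0, -40, 0, 0, 0], [1, 15, 0, -38, 0, 0, 0], [1, 15, 0, -38, 0, 0, 0], [1, 15, 0, -38, 0, 0, 0], [1, 0, 0, 0, 0, 0, 0], [1, 0, 0, 0, 0, 0, 0]])

```text
clock: 8.2
eef_pos: [0.3873, -0.0827, 0.2304]
tool_rot: [0.07, 0.998, -0.0, 0.003]
ft_force: [0.2, -0.5, -0.8]
grip_width: 0.0833
grasp_force: 0.0
```

Run:
```python
from h import *
plan()
cv2.imwrite("pics/w3.png",bot.camera("wrist"))
look("U1_c");look("U4_c");look("D1_c");look("U2_c")
```

```text
clock 8.2 at [ 0.3873 -0.0827  0.2304] yaw -0.139 w 0.0832909613266641 tilt [ 0.005  -0.0009]
U1_c 0.65 [224.6, 151.7, 63.0, 113.3] [ 0.4132 -0.1083 -0.1399] 0.031
U4_c 0.63 [317.3, 157.6, 79.2, 123.7] [ 0.4403 -0.0019  0.0878] 0.082
D1_c 0.65 [0.0, 0.0, 121.5, 73.3] [ 0.2263 -0.2497 -1.7656] 0.384
U2_c 0.83 [0.0, 146.7, 99.2, 128.6] [ 0.3788 -0.3335  0.0828] 0.085
```

View pics/w3.png

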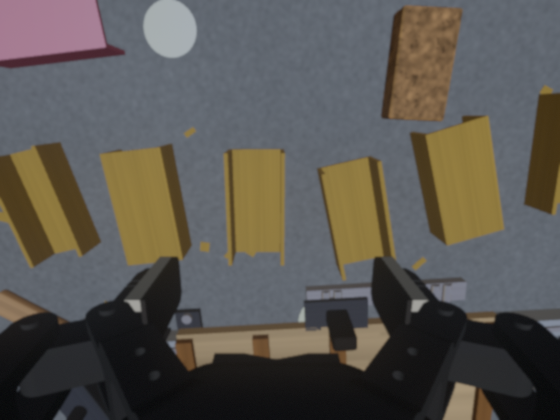

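U1 at px (255,205) hasn't moved. The first rows went over the 41.7 mm step limit and the arm fell short, so I'll keep each step's total length under it.

Run:
```python
from h import *
plan((.4133,-.108,.016,-.139))
```

```text
clock 8.65 at [ 0.3859 -0.0825  0.2275] yaw -0.14 w 0.08532167723959118 tilt [-0.0021  0.0004]
tx -30.7 ty -21.4 tz 211.5 az -0.0
```

>>> move_arm(deltas=[[1, -15, -11, 30, 0, 0, 0], [1, -15, -11, 30, 0, 0, 0], [1, 0, 0, 40, 0, 0, 0], [1, 0, 0, 40, 0, 0, 0], [1, 0, 0, 36, 0, 0, 0], [1, 0, 0, 20, 0, 0, 0], [1, 0, 0, 10, 0, 0, 0], [1, 0, 0, 5, 0, 0, 0], [1, 0, 0, 0, 0, 0, 0]])

```text
clock: 9.4
eef_pos: [0.4119, -0.1083, 0.0162]
tool_rot: [0.07, 0.998, 0.0, -0.002]
ft_force: [0.2, -0.3, 0.5]
grip_width: 0.0851
grasp_force: 0.0
```

>>> move_arm(deltas=[[0, 0, 0, 0, 0, 0, 0], [0, 0, 0, 0, 0, 0, 0], [0, 0, 0, 0, 0, 0, 0], [0, 0, 0, 0, 0, 0, 0]])

```text
clock: 9.73
eef_pos: [0.4142, -0.1089, 0.0188]
tool_rot: [0.07, 0.998, -0.0, 0.002]
ft_force: [0.3, 0.3, 4.5]
grip_width: 0.0587
grasp_force: 65.8
```

>>> move_arm(deltas=[[0, 0, 0, -40, 0, 0, 0], [0, 0, 0, -40, 0, 0, 0], [0, 0, 0, -40, 0, 0, 0], [0, -37, 9, 0, 0, 0, 0], [0, -37, 9, 0, 0, 0, 0], [0, -37, 9, 0, 0, 0, 0], [0, -37, 9, 0, 0, 0, 0], [0, -37, 9, 0, 0, 0, 0], [0, -37, 9, 0, 0, 0, 0], [0, 0, 0, 0, 0, 0, -4.1]])

```text
clock: 10.57
eef_pos: [0.6467, -0.0849, 0.1347]
tool_rot: [0.032, 0.999, 0.0, 0.002]
ft_force: [1.5, -0.5, -1.0]
grip_width: 0.0589
grasp_force: 71.6
```

>>> move_arm(deltas=[[0, 0, 0, 0, 0, 0, 0], [0, 0, 0, 0, 0, 0, 0]])

```text
clock: 10.73
eef_pos: [0.6393, -0.0859, 0.1365]
tool_rot: [0.035, 0.999, 0.0, -0.001]
ft_force: [-0.2, 0.3, -2.3]
grip_width: 0.0589
grasp_force: 71.6
```

Run:
```python
from h import *
plan((*slot(-.043),.066,YAW))
im=bot.camera("wrist");cv2.imwrite("pics/w4.png",im)
```

```text
clock 10.73 at [ 0.6393 -0.0859  0.1365] yaw -0.069 w 0.058890900538943754 tilt [-0.0026  0.0001]
tx -0.7 ty 0.5 tz 70.5 az -0.1
```

View pics/w4.png

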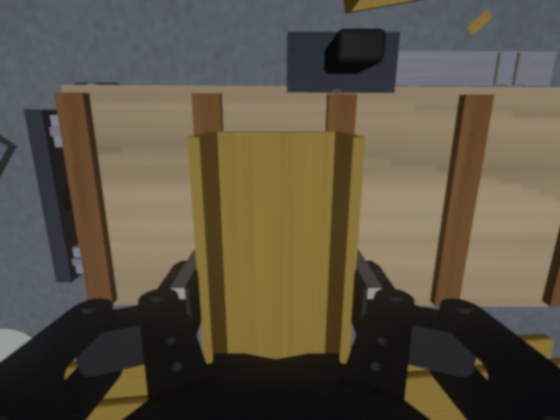

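Run:
```python
from h import *
c=bot.calibration("wrist")
a,b=ray(c,(275,91),.045),ray(c,(275,304),.045);print(a,b,np.linalg.norm(a-b),(a+b)/2)
for p in((207,97),(340,97),(472,97),(86,200),(460,200),(99,300),(444,300)):print(p,ray(c,p,.053)[:2], (ray(c,p,.053)[:2]-C)@EY)
print(ray(c,(360,47),.095))
```

```text
[ 0.55651958 -0.08084101  0.045     ] [ 0.71264758 -0.09191964  0.045     ] 0.15652056728916067 [ 0.63458358 -0.08638033  0.045     ]
(207, 97) [ 0.55761745 -0.12389573] -0.08700915832437169
(340, 97) [ 0.56349492 -0.04021776] -0.003125214470584208
(472, 97) [0.56933364 0.0429084 ] 0.08020555474925257
(86, 200) [ 0.61839503 -0.21481631] -0.1735899174390817
(460, 200) [0.63642619 0.04053047] 0.0823919038646868
(99, 300) [ 0.69501889 -0.22222178] -0.17577186904601086
(444, 300) [0.71326183 0.03455708] 0.08165311243394556
[ 0.5423334  -0.03790767  0.095     ]
```

>>> move_arm(deltas=[[0, 2, -2, 25, 0, 0, 0], [0, 0, 0, 25, 0, 0, 0], [0, 0, 0, 12, 0, 0, 0], [0, 0, 0, 4, 0, 0, 0], [0, 0, 0, 3, 0, 0, 0], [0, 0, 0, 0, 0, 0, 0]])

```text
clock: 11.28
eef_pos: [0.6378, -0.0881, 0.0694]
tool_rot: [0.034, 0.999, -0.0, 0.0]
ft_force: [0.7, 0.4, -1.7]
grip_width: 0.0589
grasp_force: 71.7
```

>>> move_arm(deltas=[[0, 0, 0, 3, 0, 0, 0], [0, 0, 0, 3, 0, 0, 0], [0, 0, 0, 0, 0, 0, 0]])

```text
clock: 11.53
eef_pos: [0.6392, -0.0881, 0.0639]
tool_rot: [0.034, 0.999, -0.0, 0.002]
ft_force: [1.2, -0.2, 1.9]
grip_width: 0.059
grasp_force: 72.3
```

>>> move_arm(deltas=[[0.82, 0, 0, 0, 0, 0, 0], [0.82, 0, 0, 0, 0, 0, 0], [0.82, 0, 0, 0, 0, 0, 0], [0.82, 0, 0, 0, 0, 0, 0], [0.82, 0, 0, -15, 0, 0, 0], [0.82, 0, 0, -30, 0, 0, 0], [0.82, 0, 0, -40, 0, 0, 0], [1, 0, 0, -30, 0, 0, 0], [1, 0, 0, 0, 0, 0, 0]])

```text
clock: 12.28
eef_pos: [0.6421, -0.0884, 0.1859]
tool_rot: [0.034, 0.999, -0.001, 0.007]
ft_force: [0.1, 0.5, -0.3]
grip_width: 0.0859
grasp_force: 0.0
```

```bash
sed -i 's/C=np.array.*;EY/C=np.array([.640,-.0445]);EY/' h.py
python3 - <<'E'
from h import *
plan((.38,.03,.29,0))
im=bot.camera("wrist");cv2.imwrite("pics/w5.png",im)
E
```

```text
clock 12.28 at [ 0.6421 -0.0884  0.1859] yaw -0.068 w 0.08585769826848912 tilt [ 0.0138 -0.0019]
tx 269.6 ty 100.3 tz -104.1 az -3.9
```

View pics/w5.png

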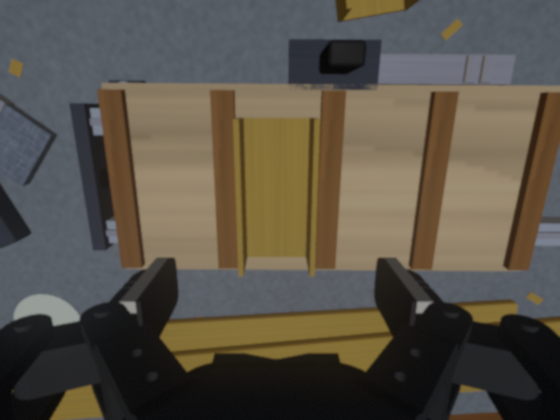

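U1 lies in the slot between battens r and m at px (277,190), about 7 mm far of centre in x. I'll adjust the x target to match and go for U4.

>>> move_arm(deltas=[[1, 34, 10.3, -7, 0, 0, 0], [1, 34, 10.3, -7, 0, 0, 0], [1, 34, 10.3, -7, 0, 0, 0], [1, 34, 10.3, -7, 0, 0, 0], [1, 34, 10.3, -7, 0, 0, 0], [1, 34, 10.3, -7, 0, 0, 0], [1, 34, 10.3, -7, 0, 0, 0], [1, 0, 0, 0, 0, 0, -4.5], [1, 0, 0, 0, 0, 0, -4.5], [1, 0, 0, 0, 0, 0, 0]])

```text
clock: 13.17
eef_pos: [0.4045, 0.0005, 0.2259]
tool_rot: [-0.045, 0.999, 0.0, -0.0]
ft_force: [-0.6, 0.9, 0.2]
grip_width: 0.0855
grasp_force: 0.0
```

>>> move_arm(deltas=[[1, 0, 0, 0, 0, 0, 0]])

```text
clock: 13.25
eef_pos: [0.405, 0.0003, 0.2258]
tool_rot: [-0.044, 0.999, 0.0, -0.001]
ft_force: [0.4, -0.1, -0.0]
grip_width: 0.0852
grasp_force: 0.0
```

```bash
sed -i 's/C=np.array.*;EY/C=np.array([.635,-.0445]);EY/' h.py
python3 - <<'E'
from h import *
look("U4_c");look("D3_c");look("U3_c")
p=(.4405,-.002)
plan((*p,.02,.088),(*p,.14,.088),(*slot(.043),.14,YAW))
E
```

```text
U4_c 0.79 [239.7, 155.0, 61.6, 121.2] [ 0.441  -0.0019  0.0928] 0.021
D3_c 0.65 [342.3, 137.3, 68.1, 124.6] [0.4146 0.1063 0.1749] 0.019
U3_c 0.88 [438.2, 132.5, 112.6, 127.1] [ 0.4002  0.2272 -0.0699] 0.011
clock 13.55 at [4.056e-01 1.000e-04 2.261e-01] yaw 0.088 w 0.08519734942539386 tilt [-0.0009 -0.    ]
tx -34.6 ty -5.2 tz 206.1 az 0.0
tx -0.0 ty 0.0 tz -120.0 az -0.0
tx -196.7 ty -17.0 tz -0.0 az 8.9
```

>>> move_arm(deltas=[[1, -17, -3, 30, 0, 0, 0], [1, -17.5, -2, 30, 0, 0, 0], [1, 0, 0, 40, 0, 0, 0], [1, 0, 0, 40, 0, 0, 0], [1, 0, 0, 35, 0, 0, 0], [1, 0, 0, 20, 0, 0, 0], [1, 0, 0, 8, 0, 0, 0], [1, 0, 0, 3, 0, 0, 0], [1, 0, 0, 0, 0, 0, 0]])

```text
clock: 14.3
eef_pos: [0.4407, -0.0017, 0.0205]
tool_rot: [-0.044, 0.999, 0.0, -0.0]
ft_force: [1.2, 0.4, 0.0]
grip_width: 0.0856
grasp_force: 0.0
```

>>> move_arm(deltas=[[0, 0, 0, 0, 0, 0, 0], [0, 0, 0, 0, 0, 0, 0], [0, 0, 0, 0, 0, 0, 0], [0, 0, 0, 0, 0, 0, 0], [0, 0, 0, 0, 0, 0, 0]])

```text
clock: 14.72
eef_pos: [0.4421, -0.0016, 0.0224]
tool_rot: [-0.044, 0.999, -0.0, 0.002]
ft_force: [0.3, 0.5, 6.6]
grip_width: 0.059
grasp_force: 65.5
```

>>> move_arm(deltas=[[0, 0, 0, -40, 0, 0, 0], [0, 0, 0, -40, 0, 0, 0], [0, 0, 0, -40, 0, 0, 0], [0, -39, -3.4, 0, 0, 0, 0], [0, -39, -3.4, 0, 0, 0, 0], [0, -39, -3.4, 0, 0, 0, 0], [0, -39, -3.4, 0, 0, 0, 0], [0, -39, -3.4, 0, 0, 0, 0], [0, 0, 0, 0, 0, 0, 4.5], [0, 0, 0, 0, 0, 0, 4.5]])

```text
clock: 15.55
eef_pos: [0.6379, -0.0012, 0.1387]
tool_rot: [0.036, 0.999, -0.0, -0.001]
ft_force: [-1.0, -0.5, -2.4]
grip_width: 0.0588
grasp_force: 66.0
```

Run:
```python
from h import *
plan((*slot(.043),.066,YAW))
im=bot.camera("wrist");cv2.imwrite("pics/w6.png",im)
```

```text
clock 15.55 at [ 0.6379 -0.0012  0.1387] yaw -0.072 w 0.0587571548181931 tilt [-0.0012 -0.    ]
tx -0.0 ty -0.4 tz 72.7 az -0.2
```

>>> move_arm(deltas=[[0, 0, 0, 30, 0, 0, 0], [0, 0, 0, 25, 0, 0, 0], [0, 0, 0, 8, 0, 0, 0], [0, 0, 0, 4, 0, 0, 0], [0, 0, 0, 3, 0, 0, 0], [0, 0, 0, 2, 0, 0, 0], [0, 0, 0, 0, 0, 0, 0]])

```text
clock: 16.18
eef_pos: [0.6369, -0.0013, 0.0698]
tool_rot: [0.034, 0.999, 0.0, 0.001]
ft_force: [0.1, -0.5, -2.1]
grip_width: 0.0586
grasp_force: 66.0
```

>>> move_arm(deltas=[[0.82, 0, 0, 0, 0, 0, 0], [0.82, 0, 0, 0, 0, 0, 0], [0.82, 0, 0, 0, 0, 0, 0], [0.82, 0, 0, 0, 0, 0, 0], [0.82, 0, 0, -15, 0, 0, 0], [0.82, 0, 0, -30, 0, 0, 0], [0.82, 0, 0, -40, 0, 0, 0], [1, 0, 0, -30, 0, 0, 0], [1, 0, 0, 0, 0, 0, 0], [1, 0, 0, 0, 0, 0, 0]])

```text
clock: 17.02
eef_pos: [0.638, -0.0013, 0.1869]
tool_rot: [0.034, 0.999, 0.0, 0.003]
ft_force: [-0.5, 0.0, -0.6]
grip_width: 0.0853
grasp_force: 0.0
```

Run:
```python
from h import *
plan((.37,.22,.23,-.07))
im=bot.camera("wrist");cv2.imwrite("pics/w7.png",im)
```

```text
clock 17.02 at [ 0.638  -0.0013  0.1869] yaw -0.068 w 0.0852759676847624 tilt [0.0069 0.    ]
tx 282.4 ty 202.5 tz -43.1 az 0.1
```

View pics/w7.png

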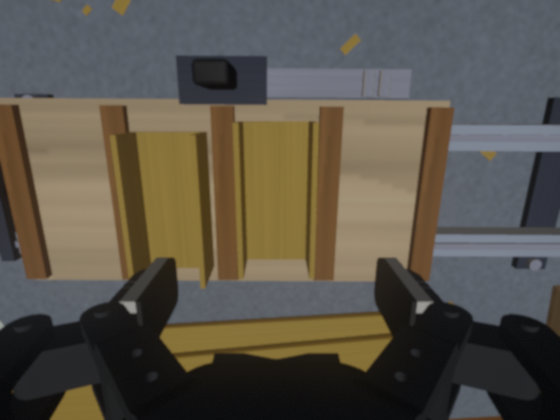

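U4 is well centred in slot +43 at px (277,190). U1 sits about 10 px farther out, and I'll nudge it later. Next is U3.

>>> move_arm(deltas=[[1, 31.4, 22.5, -4.8, 0, 0, 0], [1, 31.4, 22.5, -4.8, 0, 0, 0], [1, 31.4, 22.5, -4.8, 0, 0, 0], [1, 31.4, 22.5, -4.8, 0, 0, 0], [1, 31.4, 22.5, -4.8, 0, 0, 0], [1, 31.4, 22.5, -4.8, 0, 0, 0], [1, 31.4, 22.5, -4.8, 0, 0, 0], [1, 31.4, 22.5, -4.8, 0, 0, 0], [1, 31.4, 22.5, -4.8, 0, 0, 0], [1, 0, 0, 0, 0, 0, 0]])

```text
clock: 17.9
eef_pos: [0.3626, 0.2226, 0.2259]
tool_rot: [0.03, 1.0, 0.0, -0.002]
ft_force: [0.2, 0.3, -1.3]
grip_width: 0.0855
grasp_force: 0.0
```

>>> move_arm(deltas=[[1, 0, 0, 0, 0, 0, 0], [1, 0, 0, 0, 0, 0, 0]])

```text
clock: 18.07
eef_pos: [0.3675, 0.2197, 0.2256]
tool_rot: [0.034, 0.999, -0.001, -0.001]
ft_force: [0.2, 0.1, -0.4]
grip_width: 0.0854
grasp_force: 0.0
```

Run:
```python
from h import *
look("U3_c");look("D2_c");look("D3_c")
p=(.400,.227)
plan((*p,.02,-.07),(*p,.14,-.07),(*slot(.129),.14,YAW))
```

```text
U3_c 0.77 [254.9, 149.8, 60.5, 122.4] [ 0.4005  0.2269 -0.0639] 0.026
U3_c 0.5 [175.5, 356.5, 38.0, 12.7] [ 0.6506  0.0917 -0.281 ] 0.943
D2_c 0.42 [256.7, 148.9, 62.1, 122.5] [ 0.4004  0.2268 -0.0726] 0.018
D3_c 0.97 [120.4, 167.0, 99.5, 121.8] [0.4141 0.1055 0.1637] 0.054
clock 18.37 at [0.3685 0.2192 0.2262] yaw -0.07 w 0.08559113386751784 tilt [-0.0007 -0.0005]
tx -30.9 ty 10.0 tz 206.2 az -0.0
tx -0.0 ty 0.0 tz -120.0 az -0.0
tx -253.2 ty -125.4 tz -0.0 az -0.1
```

>>> move_arm(deltas=[[1, -15.5, 5, 30, 0, 0, 0], [1, -15.5, 5, 30, 0, 0, 0], [1, 0, 0, 40, 0, 0, 0], [1, 0, 0, 40, 0, 0, 0], [1, 0, 0, 35, 0, 0, 0], [1, 0, 0, 20, 0, 0, 0], [1, 0, 0, 8, 0, 0, 0], [1, 0, 0, 3, 0, 0, 0], [1, 0, 0, 0, 0, 0, 0]])

```text
clock: 19.12
eef_pos: [0.4, 0.2277, 0.0207]
tool_rot: [0.034, 0.999, -0.0, -0.0]
ft_force: [0.6, -0.3, -0.4]
grip_width: 0.0855
grasp_force: 0.0
```

>>> move_arm(deltas=[[0, 0, 0, 0, 0, 0, 0], [0, 0, 0, 0, 0, 0, 0], [0, 0, 0, 0, 0, 0, 0], [0, 0, 0, 0, 0, 0, 0], [0, 0, 0, 0, 0, 0, 0]])

```text
clock: 19.53
eef_pos: [0.4011, 0.2286, 0.0227]
tool_rot: [0.034, 0.999, 0.001, 0.002]
ft_force: [0.2, -0.6, 3.9]
grip_width: 0.0588
grasp_force: 66.0
```

>>> move_arm(deltas=[[0, 0, 0, -40, 0, 0, 0], [0, 0, 0, -40, 0, 0, 0], [0, 0, 0, -40, 0, 0, 0], [0, -36.2, -17.9, 0, 0, 0, 0], [0, -36.2, -17.9, 0, 0, 0, 0], [0, -36.2, -17.9, 0, 0, 0, 0], [0, -36.2, -17.9, 0, 0, 0, 0], [0, -36.2, -17.9, 0, 0, 0, 0], [0, -36.2, -17.9, 0, 0, 0, 0], [0, -36.2, -17.9, 0, 0, 0, 0]])

```text
clock: 20.37
eef_pos: [0.6453, 0.0844, 0.1416]
tool_rot: [0.034, 0.999, 0.0, 0.001]
ft_force: [0.3, 0.7, -0.9]
grip_width: 0.0589
grasp_force: 66.1
```

>>> move_arm(deltas=[[0, 0, 0, 0, 0, 0, 0], [0, 0, 0, 0, 0, 0, 0]])

```text
clock: 20.53
eef_pos: [0.645, 0.0839, 0.1398]
tool_rot: [0.036, 0.999, 0.0, -0.0]
ft_force: [-0.3, -0.9, -0.9]
grip_width: 0.059
grasp_force: 66.1
```

Run:
```python
from h import *
plan((*slot(.129),.067,YAW))
im=bot.camera("wrist");cv2.imwrite("pics/w8.png",im)
```

```text
clock 20.53 at [0.645  0.0839 0.1398] yaw -0.071 w 0.0589768710119543 tilt [-0.0005  0.0001]
tx 1.3 ty 0.2 tz 72.8 az -0.2
```

>>> move_arm(deltas=[[0, 1, 0, 30, 0, 0, 0], [0, 0, 0, 25, 0, 0, 0], [0, 0, 0, 8, 0, 0, 0], [0, 0, 0, 4, 0, 0, 0], [0, 0, 0, 3, 0, 0, 0], [0, 0, 0, 2, 0, 0, 0], [0, 0, 0, 0, 0, 0, 0]])

```text
clock: 21.17
eef_pos: [0.6435, 0.0862, 0.0701]
tool_rot: [0.034, 0.999, 0.0, 0.001]
ft_force: [-0.0, -0.4, -1.4]
grip_width: 0.0588
grasp_force: 66.0
```

>>> move_arm(deltas=[[0.82, 0, 0, 0, 0, 0, 0], [0.82, 0, 0, 0, 0, 0, 0], [0.82, 0, 0, 0, 0, 0, 0], [0.82, 0, 0, 0, 0, 0, 0], [0.82, 0, 0, -15, 0, 0, 0], [0.82, 0, 0, -30, 0, 0, 0], [0.82, 0, 0, -35, 0, 0, 0], [0.82, 0, 0, 0, 0, 0, 0], [0.82, 0, 0, 0, 0, 0, 0]])

```text
clock: 21.92
eef_pos: [0.6451, 0.0859, 0.1524]
tool_rot: [0.034, 0.999, 0.001, 0.004]
ft_force: [0.0, 0.6, -0.5]
grip_width: 0.0701
grasp_force: 0.0
```

Run:
```python
from h import *
plan((.640,-.0875,.147,YAW),(.640,-.0875,.066,YAW))
im=bot.camera("wrist");cv2.imwrite("pics/w9.png",im)
```

```text
clock 21.92 at [0.6451 0.0859 0.1524] yaw -0.068 w 0.07013026222658457 tilt [0.0073 0.0009]
tx -6.8 ty -173.3 tz 5.4 az -0.0
tx -0.0 ty 0.0 tz 81.0 az -0.0
```

>>> move_arm(deltas=[[0.82, -1.4, -34.7, 0, 0, 0, 0], [0.82, -1.4, -34.7, 0, 0, 0, 0], [0.82, -1.4, -34.7, 0, 0, 0, 0], [0.82, -1.4, -34.7, 0, 0, 0, 0], [0.82, -1.4, -34.7, 0, 0, 0, 0], [0.82, 0, 0, 20, 0, 0, 0], [0.82, 0, 0, 30, 0, 0, 0], [0.82, 0, 0, 20, 0, 0, 0], [0.82, 0, 0, 10, 0, 0, 0], [0.82, 0, 0, 3, 0, 0, 0]])

```text
clock: 22.8
eef_pos: [0.6351, -0.0876, 0.0616]
tool_rot: [0.034, 0.999, 0.0, -0.004]
ft_force: [0.0, 0.4, 0.7]
grip_width: 0.07
grasp_force: 0.0
```

>>> move_arm(deltas=[[0, 0, 0, 0, 0, 0, 0], [0, 0, 0, 0, 0, 0, 0], [0, 0, 0, 0, 0, 0, 0], [0, 3, 0, -2, 0, 0, 0], [0, 4.5, 0, 0, 0, 0, 0], [0, 0, 0, 2, 0, 0, 0], [0.82, 0, 0, 0, 0, 0, 0], [0.82, 0, 0, 0, 0, 0, 0], [0.82, 0, 0, 0, 0, 0, 0], [0.82, 0, 0, 0, 0, 0, 0]])

```text
clock: 23.63
eef_pos: [0.6309, -0.0874, 0.0661]
tool_rot: [0.034, 0.999, -0.0, 0.0]
ft_force: [-0.2, -0.5, 0.1]
grip_width: 0.0699
grasp_force: 0.0
```

>>> move_arm(deltas=[[0.82, 0, 0, -15, 0, 0, 0], [0.82, 0, 0, -30, 0, 0, 0], [1, 0, 0, -40, 0, 0, 0], [1, 0, 0, -40, 0, 0, 0], [1, 0, 0, 0, 0, 0, 0], [1, 0, 0, 0, 0, 0, 0]])

```text
clock: 24.13
eef_pos: [0.6329, -0.0877, 0.1949]
tool_rot: [0.034, 0.999, -0.0, 0.004]
ft_force: [-0.7, -0.7, -0.6]
grip_width: 0.0853
grasp_force: 0.0
```

Run:
```python
from h import *
plan((.345,-.33,.23,.09))
im=bot.camera("wrist");cv2.imwrite("pics/w10.png",im)
```

```text
clock 24.13 at [ 0.6329 -0.0877  0.1949] yaw -0.068 w 0.08532049582952529 tilt [ 0.0085 -0.0011]
tx 270.8 ty -261.3 tz -35.1 az -9.1
```

View pics/w10.png

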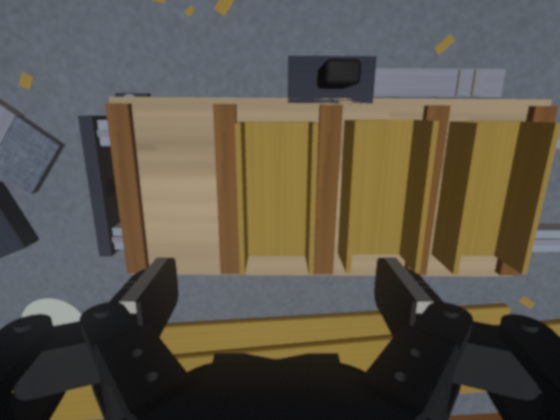

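Three open-up channels are seated and aligned, and the slot at the left of the image is still free for U2.

>>> move_arm(deltas=[[1, 27, -26.1, -3.5, 0, 0, 0], [1, 27, -26.1, -3.5, 0, 0, 0], [1, 27, -26.1, -3.5, 0, 0, 0], [1, 27, -26.1, -3.5, 0, 0, 0], [1, 27, -26.1, -3.5, 0, 0, 0], [1, 27, -26.1, -3.5, 0, 0, 0], [1, 27, -26.1, -3.5, 0, 0, 0], [1, 27, -26.1, -3.5, 0, 0, 0], [1, 27, -26.1, -3.5, 0, 0, 0], [1, 27, -26.1, -3.5, 0, 0, 0]])

```text
clock: 25.02
eef_pos: [0.341, -0.3295, 0.2241]
tool_rot: [0.034, 0.999, 0.001, -0.001]
ft_force: [0.8, -0.5, 0.2]
grip_width: 0.0857
grasp_force: 0.0
```

>>> move_arm(deltas=[[1, 0, 0, 0, 0, 0, -4.6], [1, 0, 0, 0, 0, 0, -4.5], [1, 0, 0, 0, 0, 0, 0], [1, 0, 0, 0, 0, 0, 0]])

```text
clock: 25.35
eef_pos: [0.3426, -0.329, 0.2243]
tool_rot: [-0.044, 0.999, 0.001, -0.001]
ft_force: [0.0, -0.3, -0.3]
grip_width: 0.0856
grasp_force: 0.0
```

Run:
```python
from h import *
look("U2_c");look("D1_c")
p=(.379,-.3335)
plan((*p,.02,.085),(*p,.14,.085),(*slot(-.129),.14,YAW))
```

```text
U2_c 0.61 [234.8, 155.5, 65.3, 123.4] [ 0.3789 -0.3339  0.104 ] 0.013
D1_c 0.74 [278.9, 2.5, 144.4, 90.6] [ 0.2101 -0.276  -1.5936] 0.019
D1_c 0.63 [333.0, 177.4, 78.0, 116.4] [ 0.3946 -0.2215 -0.0216] 0.074
D1_c 0.6 [351.7, 360.9, 135.9, 36.3] [ 0.6533 -0.031   0.6169] 0.953
clock 25.55 at [ 0.3436 -0.3289  0.2251] yaw 0.091 w 0.08522131875408391 tilt [-0.0008  0.0007]
tx -34.9 ty -7.8 tz 205.1 az 0.3
tx -0.0 ty 0.0 tz -120.0 az -0.0
tx -260.0 ty 138.7 tz -0.0 az 8.8
```

>>> move_arm(deltas=[[1, -17, -4, 30, 0, 0, 0], [1, -17.5, -4, 30, 0, 0, -0.6], [1, 0, 0, 40, 0, 0, 0], [1, 0, 0, 40, 0, 0, 0], [1, 0, 0, 34, 0, 0, 0], [1, 0, 0, 20, 0, 0, 0], [1, 0, 0, 8, 0, 0, 0], [1, 0, 0, 3, 0, 0, 0], [1, 0, 0, 0, 0, 0, 0]])

```text
clock: 26.3
eef_pos: [0.3789, -0.3342, 0.0207]
tool_rot: [-0.051, 0.999, 0.0, -0.0]
ft_force: [-0.1, -0.0, 0.4]
grip_width: 0.0853
grasp_force: 0.0
```

>>> move_arm(deltas=[[0, 0, 0, 0, 0, 0, 0], [0, 0, 0, 0, 0, 0, 0], [0, 0, 0, 0, 0, 0, 0], [0, 0, 0, 0, 0, 0, 0], [0, 0, 0, 0, 0, 0, 0], [0, 0, 0, -40, 0, 0, 0], [0, 0, 0, -40, 0, 0, 0], [0, 0, 0, -40, 0, 0, 0]])

```text
clock: 26.97
eef_pos: [0.3777, -0.3337, 0.142]
tool_rot: [-0.051, 0.999, 0.001, -0.001]
ft_force: [1.6, -1.6, -1.1]
grip_width: 0.0586
grasp_force: 66.0
```

>>> move_arm(deltas=[[0, -32.75, 16.85, 0, 0, 0, 0], [0, -32.75, 16.85, 0, 0, 0, 0], [0, -32.75, 16.85, 0, 0, 0, 0], [0, -32.75, 16.85, 0, 0, 0, 0], [0, -32.75, 16.85, 0, 0, 0, 0], [0, -32.75, 16.85, 0, 0, 0, 0], [0, -32.75, 16.85, 0, 0, 0, 0], [0, -32.75, 16.85, 0, 0, 0, 0], [0, 0, 0, 0, 0, 0, 4.8], [0, 0, 0, 0, 0, 0, 4.8]])

```text
clock: 27.8
eef_pos: [0.6272, -0.1716, 0.1403]
tool_rot: [0.033, 0.999, -0.0, 0.0]
ft_force: [0.1, -0.1, -2.2]
grip_width: 0.0588
grasp_force: 66.1
```

>>> move_arm(deltas=[[0, 0, 0, 0, 0, 0, 0], [0, 0, 0, 0, 0, 0, 0]])

```text
clock: 27.97
eef_pos: [0.6253, -0.1736, 0.1408]
tool_rot: [0.032, 0.999, -0.0, -0.0]
ft_force: [-1.5, 0.6, -1.3]
grip_width: 0.0587
grasp_force: 66.1
```

Run:
```python
from h import *
plan((*slot(-.129),.067,YAW))
im=bot.camera("wrist");cv2.imwrite("pics/w11.png",im)
```

```text
clock 27.97 at [ 0.6253 -0.1736  0.1408] yaw -0.064 w 0.05872722922884048 tilt [-0.0001 -0.0001]
tx -0.9 ty 0.4 tz 73.8 az 0.2
```

>>> move_arm(deltas=[[0, -1, 0, 30, 0, 0, 0.2], [0, 0, 0, 25, 0, 0, 0], [0, 0, 0, 8, 0, 0, 0], [0, 0, 0, 4, 0, 0, 0], [0, 0, 0, 4, 0, 0, 0], [0, 0, 0, 2, 0, 0, 0], [0, 0, 0, 0, 0, 0, 0]])

```text
clock: 28.6
eef_pos: [0.6271, -0.1741, 0.0687]
tool_rot: [0.035, 0.999, -0.0, 0.001]
ft_force: [0.8, 0.3, -1.2]
grip_width: 0.0587
grasp_force: 66.1
```

>>> move_arm(deltas=[[0.82, 0, 0, 0, 0, 0, 0], [0.82, 0, 0, 0, 0, 0, 0], [0.82, 0, 0, 0, 0, 0, 0], [0.82, 0, 0, 0, 0, 0, 0], [0.82, 0, 0, -15, 0, 0, 0], [0.82, 0, 0, -30, 0, 0, 0], [0.82, 0, 0, -40, 0, 0, 0], [1, 0, 0, -30, 0, 0, 0], [1, 0, 0, 0, 0, 0, 0], [1, 0, 0, 0, 0, 0, 0]])

```text
clock: 29.43
eef_pos: [0.6283, -0.1742, 0.1862]
tool_rot: [0.035, 0.999, -0.001, 0.003]
ft_force: [0.4, 0.2, -0.6]
grip_width: 0.0856
grasp_force: 0.0
```

Run:
```python
from h import *
plan((.36,-.222,.23,YAW))
im=bot.camera("wrist");cv2.imwrite("pics/w12.png",im)
```

```text
clock 29.43 at [ 0.6283 -0.1742  0.1862] yaw -0.07 w 0.08562532884139026 tilt [ 0.0068 -0.0019]
tx 264.4 ty -66.4 tz -43.8 az -0.1
```

View pics/w12.png

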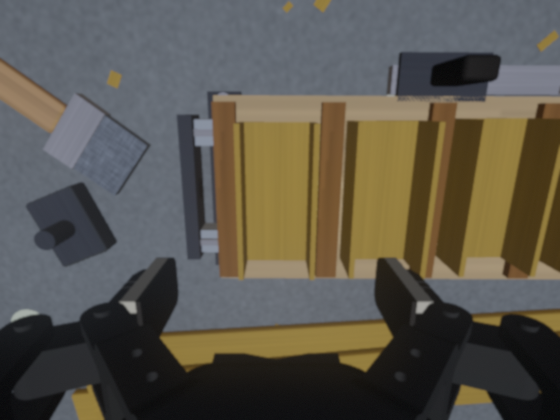

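All four open-up channels are seated in their slots. Now D1.

>>> move_arm(deltas=[[1, 33, -8.3, -5.5, 0, 0, 0], [1, 33, -8.3, -5.5, 0, 0, 0], [1, 33, -8.3, -5.5, 0, 0, 0], [1, 33, -8.3, -5.5, 0, 0, 0], [1, 33, -8.3, -5.5, 0, 0, 0], [1, 33, -8.3, -5.5, 0, 0, 0], [1, 33, -8.3, -5.5, 0, 0, 0], [1, 33, -8.3, -5.5, 0, 0, 0], [1, 0, 0, 0, 0, 0, -2.6], [1, 0, 0, 0, 0, 0, 0]])

```text
clock: 30.32
eef_pos: [0.3563, -0.2213, 0.2257]
tool_rot: [0.013, 1.0, 0.001, -0.001]
ft_force: [-0.1, -0.6, -0.4]
grip_width: 0.0853
grasp_force: 0.0
```

>>> move_arm(deltas=[[1, 0, 0, 0, 0, 0, 0]])

```text
clock: 30.4
eef_pos: [0.3579, -0.2213, 0.2257]
tool_rot: [0.013, 1.0, 0.001, -0.001]
ft_force: [-0.8, -0.9, -0.0]
grip_width: 0.0851
grasp_force: 0.0
```

Run:
```python
from h import *
look("D1_c")
p=(.3945,-.222)
plan((*p,.02,-.024),(*p,.16,-.024),(*slot(-.086),.16,YAW))
```

```text
D1_c 0.85 [246.5, 157.2, 59.6, 115.3] [ 0.3946 -0.2218 -0.0286] 0.012
D1_c 0.74 [139.6, 0.9, 139.5, 65.3] [ 0.2239 -0.2765 -1.5966] 0.186
clock 30.5 at [ 0.3588 -0.2213  0.2258] yaw -0.025 w 0.0854337284035084 tilt [-0.0012  0.0009]
tx -35.7 ty 0.2 tz 205.8 az -0.0
tx -0.0 ty 0.0 tz -140.0 az -0.0
tx -232.4 ty 97.3 tz -0.0 az 2.5
```

>>> move_arm(deltas=[[1, -18, 0, 30, 0, 0, 0], [1, -17.7, 0, 30, 0, 0, 0], [1, 0, 0, 40, 0, 0, 0], [1, 0, 0, 40, 0, 0, 0], [1, 0, 0, 35, 0, 0, 0], [1, 0, 0, 20, 0, 0, 0], [1, 0, 0, 8, 0, 0, 0], [1, 0, 0, 3, 0, 0, 0], [1, 0, 0, 0, 0, 0, 0]])

```text
clock: 31.25
eef_pos: [0.3946, -0.2223, 0.0203]
tool_rot: [0.012, 1.0, 0.0, -0.0]
ft_force: [0.4, -0.1, 1.6]
grip_width: 0.0856
grasp_force: 0.0
```

>>> move_arm(deltas=[[0, 0, 0, 0, 0, 0, 0], [0, 0, 0, 0, 0, 0, 0], [0, 0, 0, 0, 0, 0, 0], [0, 0, 0, 0, 0, 0, 0], [0, 0, 0, 0, 0, 0, 0], [0, 0, 0, -35, 0, 0, 0], [0, 0, 0, -35, 0, 0, 0], [0, 0, 0, -35, 0, 0, 0], [0, 0, 0, -35, 0, 0, 0]])

```text
clock: 32.0
eef_pos: [0.3938, -0.2223, 0.1628]
tool_rot: [0.012, 1.0, -0.0, 0.0]
ft_force: [0.4, -0.8, -2.0]
grip_width: 0.0586
grasp_force: 65.9
```

>>> move_arm(deltas=[[0, -33.2, 13.9, 0, 0, 0, 0], [0, -33.2, 13.9, 0, 0, 0, 0], [0, -33.2, 13.9, 0, 0, 0, 0], [0, -33.2, 13.9, 0, 0, 0, 0], [0, -33.2, 13.9, 0, 0, 0, 0], [0, -33.2, 13.9, 0, 0, 0, 0], [0, -33.2, 13.9, 0, 0, 0, 0], [0, 0, 0, 0, 0, 0, 2.5], [0, 0, 0, 0, 0, 0, 0], [0, 0, 0, 0, 0, 0, 0]])

```text
clock: 32.83
eef_pos: [0.6284, -0.1307, 0.1603]
tool_rot: [0.033, 0.999, -0.0, -0.001]
ft_force: [0.3, -0.3, -2.8]
grip_width: 0.059
grasp_force: 65.9
```

Run:
```python
from h import *
plan((*slot(-.086),.072,YAW))
im=bot.camera("wrist");cv2.imwrite("pics/w13.png",im)
```

```text
clock 32.83 at [ 0.6284 -0.1307  0.1603] yaw -0.067 w 0.059032923700049776 tilt [-0.0014 -0.0001]
tx -0.8 ty 0.4 tz 88.3 az 0.1
```

View pics/w13.png

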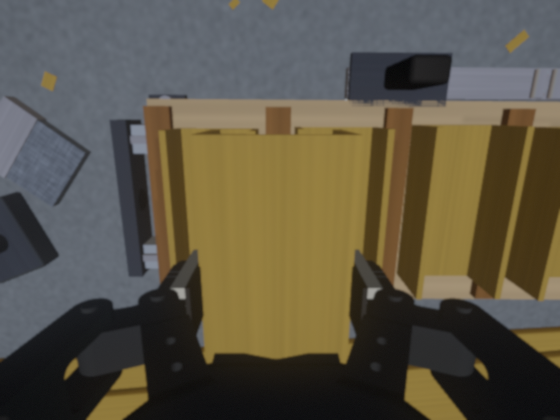

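D1 (px 277) is lined up over batten_r (px 278), so I'll lower it.

>>> move_arm(deltas=[[0, -1, 0, 30, 0, 0, 0], [0, 0, 0, 25, 0, 0, 0], [0, 0, 0, 15, 0, 0, 0], [0, 0, 0, 10, 0, 0, 0], [0, 0, 0, 5, 0, 0, 0], [0, 0, 0, 3, 0, 0, 0], [0, 0, 0, 0, 0, 0, 0]])

```text
clock: 33.47
eef_pos: [0.6299, -0.1313, 0.0733]
tool_rot: [0.034, 0.999, -0.0, 0.0]
ft_force: [0.5, 0.6, -1.3]
grip_width: 0.0587
grasp_force: 66.0
```

>>> move_arm(deltas=[[0.82, 0, 0, 0, 0, 0, 0], [0.82, 0, 0, 0, 0, 0, 0], [0.82, 0, 0, 0, 0, 0, 0], [0.82, 0, 0, 0, 0, 0, 0], [0.82, 0, 0, -15, 0, 0, 0], [0.82, 0, 0, -30, 0, 0, 0], [0.82, 0, 0, -40, 0, 0, 0], [1, 0, 0, -30, 0, 0, 0], [1, 0, 0, 0, 0, 0, 0], [1, 0, 0, 0, 0, 0, 0]])

```text
clock: 34.3
eef_pos: [0.6318, -0.1312, 0.1913]
tool_rot: [0.034, 0.999, -0.001, 0.004]
ft_force: [0.2, -0.9, -0.3]
grip_width: 0.0855
grasp_force: 0.0
```

Run:
```python
from h import *
plan((.38,.106,.23,.166))
im=bot.camera("wrist");cv2.imwrite("pics/w14.png",im)
```

```text
clock 34.3 at [ 0.6318 -0.1312  0.1913] yaw -0.068 w 0.08546015911345665 tilt [ 0.007  -0.0015]
tx 267.3 ty 219.6 tz -38.7 az -13.4
```

View pics/w14.png

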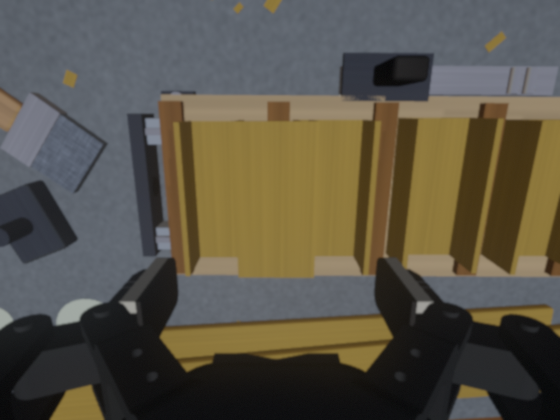

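D1 sits level over batten_r at px (277,200). I've now viewed all 14 pictures, so the rest goes by numbers. Next is D3.

>>> move_arm(deltas=[[1, 29.7, 24.4, -4.3, 0, 0, 0], [1, 29.7, 24.4, -4.3, 0, 0, 0], [1, 29.7, 24.4, -4.3, 0, 0, 0], [1, 29.7, 24.4, -4.3, 0, 0, 0], [1, 29.7, 24.4, -4.3, 0, 0, 0], [1, 29.7, 24.4, -4.3, 0, 0, 0], [1, 29.7, 24.4, -4.3, 0, 0, 0], [1, 29.7, 24.4, -4.3, 0, 0, 0], [1, 29.7, 24.4, -4.3, 0, 0, 0], [1, 0, 0, 0, 0, 0, -6.7]])

```text
clock: 35.18
eef_pos: [0.3726, 0.1091, 0.2254]
tool_rot: [-0.028, 1.0, 0.0, -0.003]
ft_force: [-0.9, -0.0, 0.7]
grip_width: 0.0855
grasp_force: 0.0
```

>>> move_arm(deltas=[[1, 0, 0, 0, 0, 0, -6.7], [1, 0, 0, 0, 0, 0, 0], [1, 0, 0, 0, 0, 0, 0]])

```text
clock: 35.43
eef_pos: [0.3773, 0.1063, 0.2252]
tool_rot: [-0.082, 0.997, -0.0, -0.001]
ft_force: [0.3, 0.4, 0.2]
grip_width: 0.0851
grasp_force: 0.0
```

Run:
```python
from h import *
look("D3_c");look("D2_c")
p=(.4143,.106)
plan((*p,.02,.17),(*p,.16,.17),(*slot(0),.16,YAW))
```

```text
D3_c 0.68 [237.0, 155.4, 61.6, 121.6] [0.4142 0.1056 0.1677] 0.018
D2_c 0.85 [433.8, 163.8, 101.0, 113.8] [0.3828 0.3292 0.143 ] 0.019
clock 35.63 at [0.3781 0.106  0.2258] yaw 0.163 w 0.08498179551046257 tilt [-0.0012 -0.0004]
tx -35.7 ty -5.8 tz 205.8 az -0.4
tx -0.0 ty 0.0 tz -140.0 az -0.0
tx -192.1 ty -185.7 tz -0.0 az 13.6
```

>>> move_arm(deltas=[[1, -18, -3, 30, 0, 0, 0], [1, -17.7, -3, 30, 0, 0, -0.3], [1, 0, 0, 40, 0, 0, 0], [1, 0, 0, 40, 0, 0, 0], [1, 0, 0, 35, 0, 0, 0], [1, 0, 0, 20, 0, 0, 0], [1, 0, 0, 8, 0, 0, 0], [1, 0, 0, 3, 0, 0, 0], [1, 0, 0, 0, 0, 0, 0]])

```text
clock: 36.38
eef_pos: [0.4147, 0.1062, 0.0204]
tool_rot: [-0.085, 0.996, -0.0, -0.0]
ft_force: [0.8, 0.4, -0.7]
grip_width: 0.0854
grasp_force: 0.0
```

>>> move_arm(deltas=[[0, 0, 0, 0, 0, 0, 0], [0, 0, 0, 0, 0, 0, 0], [0, 0, 0, 0, 0, 0, 0], [0, 0, 0, 0, 0, 0, 0], [0, 0, 0, 0, 0, 0, 0], [0, 0, 0, -35, 0, 0, 0], [0, 0, 0, -35, 0, 0, 0], [0, 0, 0, -35, 0, 0, 0], [0, 0, 0, -35, 0, 0, 0]])

```text
clock: 37.13
eef_pos: [0.414, 0.1063, 0.1627]
tool_rot: [-0.085, 0.996, 0.0, 0.0]
ft_force: [1.6, 1.3, -1.7]
grip_width: 0.0586
grasp_force: 65.6
```

>>> move_arm(deltas=[[0, -27.4, -26.5, 0, 0, 0, 0], [0, -27.4, -26.5, 0, 0, 0, 0], [0, -27.4, -26.5, 0, 0, 0, 0], [0, -27.4, -26.5, 0, 0, 0, 0], [0, -27.4, -26.5, 0, 0, 0, 0], [0, -27.4, -26.5, 0, 0, 0, 0], [0, -27.4, -26.5, 0, 0, 0, 0], [0, 0, 0, 0, 0, 0, 6.8], [0, 0, 0, 0, 0, 0, 6.8], [0, 0, 0, 0, 0, 0, 0]])

```text
clock: 37.97
eef_pos: [0.6352, -0.0445, 0.16]
tool_rot: [0.035, 0.999, 0.0, -0.0]
ft_force: [-0.3, 0.1, -1.2]
grip_width: 0.0585
grasp_force: 65.8
```

Run:
```python
from h import *
plan((*slot(0),.072,YAW))
c=bot.calibration("wrist");im=bot.camera("wrist");cv2.imwrite("pics/w15.png",im)
for d in find("D3_c","wrist"):
    z=bot.get_obs()['eef_pos'][2]-.0025
    p,f=fit([(c,d['pixels'])],zc=z);print(d['conf'],d['rect'],p,f)
```

```text
clock 37.97 at [ 0.6352 -0.0445  0.16  ] yaw -0.069 w 0.05853708332364013 tilt [-0.0005  0.0002]
tx 0.2 ty -0.0 tz 88.0 az -0.1
0.85 [187.8, 128.1, 175.6, 237.0] [ 0.63298394 -0.04461472 -0.07031442] 0.15627803815159236
```

>>> move_arm(deltas=[[0, 0, 0, 30, 0, 0, 0], [0, 0, 0, 25, 0, 0, 0], [0, 0, 0, 15, 0, 0, 0], [0, 0, 0, 10, 0, 0, 0], [0, 0, 0, 5, 0, 0, 0], [0, 0, 0, 3, 0, 0, 0], [0, 0, 0, 0, 0, 0, 0]])

```text
clock: 38.65
eef_pos: [0.6352, -0.0436, 0.0729]
tool_rot: [0.033, 0.999, -0.0, 0.0]
ft_force: [-0.1, -0.2, -1.5]
grip_width: 0.0588
grasp_force: 65.8
```

>>> move_arm(deltas=[[0.82, 0, 0, 0, 0, 0, 0], [0.82, 0, 0, 0, 0, 0, 0], [0.82, 0, 0, 0, 0, 0, 0], [0.82, 0, 0, 0, 0, 0, 0], [0.82, 0, 0, -15, 0, 0, 0], [0.82, 0, 0, -30, 0, 0, 0], [0.82, 0, 0, -40, 0, 0, 0], [1, 0, 0, -30, 0, 0, 0], [1, 0, 0, 0, 0, 0, 0], [1, 0, 0, 0, 0, 0, 0]])

```text
clock: 39.48
eef_pos: [0.6369, -0.044, 0.1909]
tool_rot: [0.033, 0.999, -0.0, 0.004]
ft_force: [0.4, -0.5, -0.5]
grip_width: 0.0856
grasp_force: 0.0
```

Run:
```python
from h import *
plan((.348,.329,.23,.143))
c=bot.calibration("wrist");im=bot.camera("wrist");cv2.imwrite("pics/w16.png",im)
for q in("D3_c","D1_c"):
  for d in find(q,"wrist"):
    p,f=fit([(c,d['pixels'])],zc=.069);print(q,d['conf'],d['rect'],p,f,slot(0),slot(-.086))
```

```text
clock 39.48 at [ 0.6369 -0.044   0.1909] yaw -0.066 w 0.08563892551029693 tilt [ 0.0071 -0.0005]
tx 312.9 ty 353.0 tz -39.1 az -12.0
D3_c 0.69 [230.7, 119.7, 88.0, 156.8] [ 0.63368614 -0.04378527 -0.0680371 ] 0.018466378212703027 [ 0.635  -0.0445] [ 0.62915651 -0.13030124]
D1_c 0.89 [106.7, 117.8, 106.3, 158.3] [ 0.62876758 -0.13201345 -0.07093751] 0.02014146779600612 [ 0.635  -0.0445] [ 0.62915651 -0.13030124]
```

>>> move_arm(deltas=[[1, 26.1, 29.4, -3.2, 0, 0, 0], [1, 26.1, 29.4, -3.2, 0, 0, 0], [1, 26.1, 29.4, -3.2, 0, 0, 0], [1, 26.1, 29.4, -3.2, 0, 0, 0], [1, 26.1, 29.4, -3.2, 0, 0, 0], [1, 26.1, 29.4, -3.2, 0, 0, 0], [1, 26.1, 29.4, -3.2, 0, 0, 0], [1, 26.1, 29.4, -3.2, 0, 0, 0], [1, 26.1, 29.4, -3.2, 0, 0, 0], [1, 26.1, 29.4, -3.2, 0, 0, 0]])

```text
clock: 40.47
eef_pos: [0.3917, 0.2674, 0.2179]
tool_rot: [0.033, 0.999, -0.001, -0.001]
ft_force: [1.4, 0.1, 0.3]
grip_width: 0.0856
grasp_force: 0.0
```

>>> move_arm(deltas=[[1, 26.1, 29.4, -3.2, 0, 0, 0], [1, 26.1, 29.4, -3.2, 0, 0, 0], [1, 0, 0, 0, 0, 0, -6], [1, 0, 0, 0, 0, 0, -6], [1, 0, 0, 0, 0, 0, 0], [1, 0, 0, 0, 0, 0, 0]])

```text
clock: 40.97
eef_pos: [0.3451, 0.3285, 0.2244]
tool_rot: [-0.07, 0.998, -0.001, -0.001]
ft_force: [-0.6, 0.3, 0.3]
grip_width: 0.0858
grasp_force: 0.0
```

Run:
```python
from h import *
look("D2_c")
p=(.3828,.3292)
plan((*p,.02,.143),(*p,.16,.143),(*slot(.086),.16,YAW))
```

```text
D2_c 0.65 [238.5, 158.6, 65.0, 118.5] [0.3826 0.3285 0.149 ] 0.014
clock 41.07 at [0.3457 0.3283 0.2249] yaw 0.14 w 0.08533086158721932 tilt [-0.0013 -0.0013]
tx -36.8 ty -4.3 tz 204.9 az -0.2
tx -0.0 ty 0.0 tz -140.0 az -0.0
tx -214.4 ty -321.7 tz -0.0 az 12.1
```

>>> move_arm(deltas=[[1, -18.5, -2.5, 30, 0, 0, 0], [1, -18.5, -2.5, 30, 0, 0, -0.3], [1, 0, 0, 40, 0, 0, 0], [1, 0, 0, 40, 0, 0, 0], [1, 0, 0, 34, 0, 0, 0], [1, 0, 0, 20, 0, 0, 0], [1, 0, 0, 8, 0, 0, 0], [1, 0, 0, 3, 0, 0, 0], [1, 0, 0, 0, 0, 0, 0]])

```text
clock: 41.82
eef_pos: [0.3836, 0.3291, 0.0207]
tool_rot: [-0.073, 0.997, -0.0, -0.0]
ft_force: [-0.7, 0.2, 0.1]
grip_width: 0.0857
grasp_force: 0.0
```

>>> move_arm(deltas=[[0, 0, 0, 0, 0, 0, 0], [0, 0, 0, 0, 0, 0, 0], [0, 0, 0, 0, 0, 0, 0], [0, 0, 0, 0, 0, 0, 0], [0, 0, 0, 0, 0, 0, 0], [0, 0, 0, -35, 0, 0, 0], [0, 0, 0, -35, 0, 0, 0], [0, 0, 0, -35, 0, 0, 0], [0, 0, 0, -35, 0, 0, 0]])

```text
clock: 42.57
eef_pos: [0.3828, 0.3292, 0.1629]
tool_rot: [-0.074, 0.997, 0.0, 0.0]
ft_force: [0.3, 0.8, -1.9]
grip_width: 0.0588
grasp_force: 65.9
```

>>> move_arm(deltas=[[0, -21.4, -32.2, 0, 0, 0, 0], [0, -21.4, -32.2, 0, 0, 0, 0], [0, -21.4, -32.2, 0, 0, 0, 0], [0, -21.4, -32.2, 0, 0, 0, 0], [0, -21.4, -32.2, 0, 0, 0, 0], [0, -21.4, -32.2, 0, 0, 0, 0], [0, -21.4, -32.2, 0, 0, 0, 0], [0, -21.4, -32.2, 0, 0, 0, 0], [0, -21.4, -32.2, 0, 0, 0, 0], [0, -21.4, -32.2, 0, 0, 0, 0]])

```text
clock: 43.4
eef_pos: [0.6433, 0.0409, 0.1615]
tool_rot: [-0.074, 0.997, 0.0, 0.0]
ft_force: [0.1, 0.2, -0.7]
grip_width: 0.0587
grasp_force: 65.9
```

>>> move_arm(deltas=[[0, 0, 0, 0, 0, 0, 6.1], [0, 0, 0, 0, 0, 0, 6.1], [0, 0, 0, 0, 0, 0, 0], [0, 0, 0, 0, 0, 0, 0]])

```text
clock: 43.73
eef_pos: [0.6422, 0.0424, 0.161]
tool_rot: [0.031, 1.0, 0.0, -0.0]
ft_force: [0.4, 0.1, -1.2]
grip_width: 0.0587
grasp_force: 65.9
```

Run:
```python
from h import *
plan((*slot(.086),.072,YAW))
c=bot.calibration("wrist");im=bot.camera("wrist");cv2.imwrite("pics/w17.png",im)
for d in find("D2_c","wrist"):
    z=bot.get_obs()['eef_pos'][2]-.0025
    p,f=fit([(c,d['pixels'])],zc=z);print(d['conf'],d['rect'],p,f)
```

```text
clock 43.73 at [0.6422 0.0424 0.161 ] yaw -0.062 w 0.058675402417502236 tilt [-0.      0.0001]
tx 1.3 ty -1.2 tz 89.0 az 0.3
0.77 [188.4, 126.6, 174.4, 237.6] [ 0.64032529  0.04211895 -0.06502142] 0.1543105131446686
0.31 [0.3, 45.6, 410.3, 247.6] [0.58624802 0.0324947  1.28014407] 0.22093839923242542
```

>>> move_arm(deltas=[[0, 1, -1, 30, 0, 0, 0.4], [0, 0, 0, 25, 0, 0, 0], [0, 0, 0, 15, 0, 0, 0], [0, 0, 0, 10, 0, 0, 0], [0, 0, 0, 5, 0, 0, 0], [0, 0, 0, 4, 0, 0, 0], [0, 0, 0, 0, 0, 0, 0]])

```text
clock: 44.42
eef_pos: [0.6418, 0.0419, 0.0728]
tool_rot: [0.035, 0.999, 0.0, 0.001]
ft_force: [-0.6, 0.6, -1.6]
grip_width: 0.0586
grasp_force: 65.9
```

>>> move_arm(deltas=[[0.82, 0, 0, 0, 0, 0, 0], [0.82, 0, 0, 0, 0, 0, 0], [0.82, 0, 0, 0, 0, 0, 0], [0.82, 0, 0, 0, 0, 0, 0], [0.82, 0, 0, -15, 0, 0, 0], [0.82, 0, 0, -30, 0, 0, 0], [0.82, 0, 0, -40, 0, 0, 0], [1, 0, 0, -30, 0, 0, 0], [1, 0, 0, 0, 0, 0, 0], [1, 0, 0, 0, 0, 0, 0]])

```text
clock: 45.25
eef_pos: [0.6432, 0.0416, 0.1902]
tool_rot: [0.036, 0.999, 0.0, 0.003]
ft_force: [0.2, -0.0, -0.4]
grip_width: 0.0853
grasp_force: 0.0
```

Run:
```python
from h import *
# handle: pinched at y -.0355 when in loading notch
plan((.542,-.037,.19,YAW),(.542,-.037,.08,YAW))
c=bot.calibration("wrist");im=bot.camera("wrist");cv2.imwrite("pics/w18.png",im)
for q in("D2_c","D3_c","D1_c"):
  for d in find(q,"wrist"):
    p,f=fit([(c,d['pixels'])],zc=.069);print(q,round(d['conf'],2),d['rect'],p.round(4),round(f,3),slot(.086))
cs=bot.calibration("side");bot.camera("side")
for q in("D1_c","D2_c","D3_c"):
  for d in find(q,"side"):
    print(q,round(d['conf'],2),d['rect'],*[x.round(3) for x in fit([(cs,d['pixels'])],zc=.069)])
```

```text
clock 45.25 at [0.6432 0.0416 0.1902] yaw -0.072 w 0.08527951980370785 tilt [0.0069 0.0004]
tx 95.3 ty -85.6 tz 0.2 az -0.2
tx -0.0 ty 0.0 tz 110.0 az -0.0
D2_c 0.84 [231.8, 121.0, 87.4, 158.8] [ 0.64    0.0415 -0.0721] 0.012 [0.64084349 0.04130124]
D3_c 0.93 [108.3, 118.7, 109.6, 158.1] [ 0.6332 -0.0439 -0.0674] 0.008 [0.64084349 0.04130124]
D1_c 0.94 [2.6, 119.7, 112.3, 157.7] [ 0.6291 -0.1314 -0.0718] 0.055 [0.64084349 0.04130124]
D1_c 0.84 [335.7, 166.6, 16.1, 16.1] [ 0.244 -0.216 -0.155] 0.501
D1_c 0.73 [213.8, 172.2, 33.1, 14.9] [ 0.627 -0.156  0.129] 0.302
D2_c 0.89 [198.7, 202.6, 41.0, 23.2] [ 0.642  0.043 -0.073] 0.037
D2_c 0.37 [206.8, 188.9, 37.1, 12.0] [ 0.639 -0.069 -0.01 ] 0.332
D3_c 0.71 [206.3, 187.2, 37.9, 12.9] [ 0.639 -0.063  0.107] 0.32
```

>>> move_arm(deltas=[[1, 32, -28.5, 0, 0, 0, 0], [1, 32, -28.5, 0, 0, 0, 0], [1, 32.5, -28.5, 0, 0, 0, 0], [1, 0, 0, 0, 0, 0, 0], [1, 0, 0, 30, 0, 0, 0], [1, 0, 0, 40, 0, 0, 0], [1, 0, 0, 30, 0, 0, 0], [1, 0, 0, 9, 0, 0, 0], [1, 0, 0, 0, 0, 0, 0]])

```text
clock: 46.4
eef_pos: [0.5395, -0.0342, 0.0748]
tool_rot: [0.036, 0.999, 0.0, -0.004]
ft_force: [0.0, 0.5, -1.4]
grip_width: 0.0856
grasp_force: 0.0
```

>>> move_arm(deltas=[[0, 0, 0, 0, 0, 0, 0], [0, 0, 0, 0, 0, 0, 0], [0, 0, 0, 0, 0, 0, 0], [0, 0, 0, 0, 0, 0, 0], [0, 0, 0, 0, 0, 0, 0], [0, 0, 0, 0, 0, 0, 0], [0, 0, 0, 0, 0, 0, 0], [0, 0, 0, 0, 0, 0, 0]])

```text
clock: 47.07
eef_pos: [0.5431, -0.0369, 0.0797]
tool_rot: [0.037, 0.999, -0.002, 0.002]
ft_force: [-1.6, -7.2, 5.0]
grip_width: 0.0229
grasp_force: 60.2
```

Run:
```python
from h import *
o=bot.get_obs();p=o['eef_pos'];e=np.append(EY,0)
plan((*(np.array(p)[:2]+.13*EY),p[2],YAW))
print(o['ft_force'],o['grasp_force'],o['eef_pos'])
```

```text
clock 47.07 at [ 0.5431 -0.0369  0.0797] yaw -0.073 w 0.02294590286673933 tilt [ 0.003  -0.0051]
tx 0.7 ty 130.0 tz -0.0 az -0.3
[-1.58902688 -7.1649082   4.98837513] 60.23986279964447 [ 0.54305476 -0.03689048  0.07973538]
```

>>> move_arm(deltas=[[0, 0, 2, 0, 0, 0, -0.2], [0, 0, 2, 0, 0, 0, 0], [0, 0, 2, 0, 0, 0, 0], [0, 0, 2, 0, 0, 0, 0], [0, 0, 2, 0, 0, 0, 0], [0, 0, 2, 0, 0, 0, 0], [0, 0, 2, 0, 0, 0, 0], [0, 0, 2, 0, 0, 0, 0], [0, 0, 2, 0, 0, 0, 0], [0, 0, 0, 0, 0, 0, 0]])

```text
clock: 47.9
eef_pos: [0.5445, -0.0172, 0.0797]
tool_rot: [0.035, 0.999, -0.0, 0.002]
ft_force: [0.1, -0.1, 5.9]
grip_width: 0.0229
grasp_force: 60.6
```

>>> move_arm(deltas=[[0, 0, 4, 0, 0, 0, 0], [0, 0, 8, 0, 0, 0, 0], [0, 0, 10, 0, 0, 0, 0], [0, 0, 10, 0, 0, 0, 0], [0, 0, 10, 0, 0, 0, 0], [0, 0, 10, 0, 0, 0, 0], [0, 0, 10, 0, 0, 0, 0], [0, 0, 10, 0, 0, 0, 0], [0, 0, 8, 0, 0, 0, 0], [0, 0, 4, 0, 0, 0, 0]])

```text
clock: 48.73
eef_pos: [0.5509, 0.0683, 0.0797]
tool_rot: [0.034, 0.999, 0.0, 0.002]
ft_force: [0.1, -1.1, 6.2]
grip_width: 0.0228
grasp_force: 60.6
```

>>> move_arm(deltas=[[0, 0, 2, 0, 0, 0, 0], [0, 0, 2, 0, 0, 0, 0], [0, 0, 2, 0, 0, 0, 0], [0, 0, 2, 0, 0, 0, 0], [0, 0, 2, 0, 0, 0, 0], [0, 0, 2, 0, 0, 0, 0], [0, 0, 2, 0, 0, 0, 0], [0, 0, 2, 0, 0, 0, 0], [0, 0, 2, 0, 0, 0, 0], [0, 0, 2, 0, 0, 0, 0]])

```text
clock: 49.57
eef_pos: [0.5517, 0.0794, 0.0798]
tool_rot: [0.037, 0.999, -0.008, 0.002]
ft_force: [-1.7, -27.9, 10.0]
grip_width: 0.0228
grasp_force: 61.3
```

>>> move_arm(deltas=[[0, 0, 1, 0, 0, 0, 0], [0, 0, 1, 0, 0, 0, 0], [0, 0, 1, 0, 0, 0, 0], [0, 0, 0, 0, 0, 0, 0]])

```text
clock: 49.9
eef_pos: [0.5517, 0.0796, 0.0798]
tool_rot: [0.038, 0.999, -0.01, 0.002]
ft_force: [-0.3, -30.6, 10.2]
grip_width: 0.023
grasp_force: 61.6
```

>>> move_arm(deltas=[[0, 0, 1, 0, 0, 0, 0], [0, 0, 1, 0, 0, 0, 0], [0, 0, 0, 0, 0, 0, 0], [0, 0, 0, 0, 0, 0, 0]])

```text
clock: 50.23
eef_pos: [0.5517, 0.0798, 0.0797]
tool_rot: [0.039, 0.999, -0.012, 0.002]
ft_force: [-0.7, -36.0, 10.3]
grip_width: 0.0228
grasp_force: 62.4
```

>>> move_arm(deltas=[[0, 0, 1, -1, 0, 0, 0], [0, 0, 1, -1, 0, 0, 0], [0, 0, 0, 0, 0, 0, 0]])

```text
clock: 50.48
eef_pos: [0.5517, 0.0799, 0.0798]
tool_rot: [0.039, 0.999, -0.014, 0.001]
ft_force: [3.4, -40.7, 0.7]
grip_width: 0.0226
grasp_force: 62.6
```

>>> move_arm(deltas=[[0, 0, 1, 0, 0, 0, 0], [0, 0, 1, 0, 0, 0, 0]])

```text
clock: 50.65
eef_pos: [0.5516, 0.0801, 0.0797]
tool_rot: [0.04, 0.999, -0.016, 0.001]
ft_force: [2.7, -47.5, 2.1]
grip_width: 0.0228
grasp_force: 64.6
```

>>> move_arm(deltas=[[0, 0, -4, 0, 0, 0, 0], [0, 0, -4, 0, 0, 0, 0], [0, 0, -4, 0, 0, 0, 0], [0, 0, -4, 0, 0, 0, 0], [0, 0, 0, 0, 0, 0, 0]])

```text
clock: 51.07
eef_pos: [0.5515, 0.0781, 0.0798]
tool_rot: [0.035, 0.999, -0.001, 0.002]
ft_force: [4.6, -4.9, -5.5]
grip_width: 0.0226
grasp_force: 59.7
```

Run:
```python
from h import *
print(bot.get_obs()['eef_pos'],bot.get_obs()['ft_force'])
for cam in("side","scene"):
    c=bot.calibration(cam);im=bot.camera(cam);cv2.imwrite(f"pics/{cam}_end.png",im)
    for q in("D1_c","D2_c","D3_c"):
      for d in find(q,cam,.5): print(cam,q,round(d['conf'],2),d['rect'],*[x.round(3) for x in fit([(c,d['pixels'])],zc=.069)])
    for q in("size_jar","paint_can","flat_brush","scraper","leaf_weight"):
      for d in find(q,cam,.5):
        m=np.argwhere(d['pixels']);u=np.mean(m[:,1]);v=m[:,0].max(); print(cam,q,round(d['conf'],2),d['rect'],ray(c,(u,v),0).round(3)[:2])
    for q in("deck",):
      for d in find(q,cam,.5): print(q,d['conf'],d['rect'])
    a0=cv2.imread(f"pics/{cam}0.png").astype(int)
# where would packing-notch deck lie
E=np.append(EY,0);ex=np.array([EY[1],-EY[0]])
C2=C+EY*.13
print("deck +y end at pack",[(C2+EY*.181+ex*s) for s in(-.08,.08)],"now",[(C+EY*.117+EY*.181+ex*s) for s in(-.08,.08)])
```

```text
[0.55153832 0.078064   0.07976421] [ 4.56483135 -4.90306593 -5.4908704 ]
side D1_c 0.83 [199.6, 193.4, 37.1, 13.5] [ 0.646 -0.028  0.159] 0.293
side D1_c 0.68 [333.7, 164.6, 19.3, 20.2] [ 0.251 -0.218 -0.063] 0.544
side D2_c 0.82 [187.5, 221.9, 41.3, 28.5] [ 0.65   0.159 -0.048] 0.1
side D3_c 0.76 [195.3, 206.5, 45.0, 17.9] [0.645 0.058 0.115] 0.27
side D3_c 0.54 [200.2, 194.0, 37.5, 14.7] [ 0.647 -0.032  0.159] 0.275
side size_jar 0.77 [220.2, 280.3, 25.7, 35.6] [0.557 0.405]
side paint_can 0.77 [165.6, 269.7, 36.7, 54.0] [0.673 0.434]
side flat_brush 0.63 [255.4, 157.6, 19.7, 14.3] [ 0.526 -0.331]
side scraper 0.68 [247.7, 304.8, 36.8, 56.9] [0.449 0.533]
deck 0.57 [175.2, 205.7, 77.1, 65.5]
scene D1_c 0.61 [281.6, 138.6, 28.4, 28.2] [ 0.242 -0.198  0.593] 0.4
scene D1_c 0.6 [190.4, 215.0, 55.0, 41.2] [ 0.636 -0.02  -0.003] 0.137
scene D2_c 0.98 [219.2, 252.9, 59.6, 44.7] [ 0.651  0.16  -0.082] 0.038
scene D3_c 0.88 [207.4, 233.6, 55.8, 43.0] [ 0.64   0.073 -0.06 ] 0.074
scene size_jar 0.61 [327.3, 303.7, 26.3, 45.6] [0.575 0.402]
scene paint_can 0.71 [280.9, 321.5, 42.7, 65.7] [0.698 0.428]
scene flat_brush 0.96 [174.5, 154.1, 24.1, 39.4] [ 0.592 -0.299]
scene scraper 0.55 [357.0, 309.7, 77.0, 46.0] [0.498 0.489]
scene leaf_weight 0.85 [142.7, 171.4, 27.0, 22.5] [ 0.67  -0.343]
deck 0.9 [177.5, 209.9, 122.0, 117.4]
deck +y end at pack [array([0.57631659, 0.27121705]), array([0.73594682, 0.26034544])] now [array([0.57543328, 0.2582471 ]), array([0.7350635 , 0.24737548])]
```

The load is intact and nothing blocks the rail, so this is the ridge's entry slope. I'll take a short run-up at it.

>>> move_arm(deltas=[[0, 0, -6, 0, 0, 0, 0], [0, 0, -8, 0, 0, 0, 0], [0, 0, -6, 0, 0, 0, 0], [0, 0, 0, 0, 0, 0, 0], [0, 0, 6, 0, 0, 0, 0], [0, 0, 10, 0, 0, 0, 0], [0, 0, 12, 0, 0, 0, 0], [0, 0, 5, 0, 0, 0, 0], [0, 0, 0, 0, 0, 0, 0]])

```text
clock: 52.82
eef_pos: [0.5526, 0.0925, 0.0798]
tool_rot: [0.035, 0.999, 0.0, 0.002]
ft_force: [4.6, -3.0, -5.6]
grip_width: 0.0229
grasp_force: 61.0
```

Run:
```python
from h import *
o=bot.get_obs();print(o['eef_pos'],o['ft_force'],o['ft_torque'],o['joint_pos'],o['tau'])
```

```text
[0.55262166 0.0925197  0.07978773] [ 4.55610879 -2.96998963 -5.63170771] [-1.51017743 -0.97013919 -0.18948777] [ 1.66158928e-01  4.72454317e-01 -9.39506255e-02  1.00122939e+00
 -5.26649797e-04  2.36272480e-01] [ -4.72357258 -48.46143007  20.35806835   2.67920963  -1.05029806
  -0.14136004]
```

It clicked in at y = 0.0925 (expected 0.0928). I'll release, lift and check.

>>> move_arm(deltas=[[1, 0, 0, 0, 0, 0, 0], [1, 0, 0, 0, 0, 0, 0], [1, 0, 0, 0, 0, 0, 0], [1, 0, 0, 0, 0, 0, 0], [1, 0, 0, -20, 0, 0, 0], [1, 0, 0, -40, 0, 0, 0], [1, 0, 0, -40, 0, 0, 0], [1, -15, 0, -30, 0, 0, 0], [1, -15, 0, 0, 0, 0, 0], [1, -10, 0, 0, 0, 0, 0]])

```text
clock: 53.65
eef_pos: [0.5932, 0.0911, 0.2136]
tool_rot: [0.034, 0.999, 0.001, 0.004]
ft_force: [-0.5, 0.2, -0.6]
grip_width: 0.0851
grasp_force: 0.0
```

>>> move_arm(deltas=[[1, 0, 0, 0, 0, 0, 0], [1, 0, 0, 0, 0, 0, 0], [1, 0, 0, 0, 0, 0, 0]])

```text
clock: 53.9
eef_pos: [0.5895, 0.0906, 0.2091]
tool_rot: [0.034, 0.999, -0.0, -0.001]
ft_force: [-0.0, 0.6, 0.6]
grip_width: 0.0857
grasp_force: 0.0
```

Run:
```python
from h import *
plan()
c=bot.calibration("wrist");im=bot.camera("wrist");cv2.imwrite("pics/w_end.png",im)
cs=bot.calibration("scene");bot.camera("scene")
for n,y in(("D1_c",-.086),("D2_c",.086),("D3_c",0)):
  print(n,"expected",slot(y+.13))
  for cam,cc in(("wrist",c),("scene",cs)):
    for d in find(n,cam,.5):
      p,f=fit([(cc,d['pixels'])],zc=.069);print(cam,round(d['conf'],2),d['rect'],p.round(4),round(f,3))
for n in("U1_c","U2_c","U3_c","U4_c"):
  for d in find(n,"wrist",.4):
      print(n,round(d['conf'],2),d['rect'])
```

```text
clock 53.9 at [0.5895 0.0906 0.2091] yaw -0.068 w 0.08566014158859653 tilt [-0.0022 -0.0002]
D1_c expected [ 6.37989695e-01 -6.01688807e-04]
wrist 0.71 [116.8, 174.1, 88.7, 141.6] [ 0.6265 -0.0098 -0.0789] 0.087
scene 0.97 [194.6, 217.0, 54.7, 38.5] [ 0.6302 -0.0058 -0.0856] 0.062
scene 0.79 [272.8, 136.6, 36.6, 29.4] [ 0.2574 -0.2151 -1.7266] 0.137
D2_c expected [0.64967668 0.1710008 ]
wrist 0.93 [330.4, 188.2, 90.0, 139.3] [ 0.6496  0.1717 -0.0719] 0.057
D3_c expected [0.64383319 0.08519956]
wrist 0.65 [235.4, 181.8, 75.5, 145.3] [ 0.6431  0.086  -0.0755] 0.022
scene 0.76 [208.1, 237.8, 57.3, 40.5] [ 0.6414  0.0857 -0.0338] 0.071
scene 0.63 [180.5, 209.3, 123.8, 122.5] [ 0.6836  0.248  -0.0682] 0.632
U1_c 0.75 [191.7, 185.9, 70.7, 136.7]
U2_c 0.97 [78.3, 187.1, 50.2, 119.6]
U3_c 0.68 [384.3, 185.6, 88.8, 120.8]
U4_c 0.57 [289.3, 178.1, 75.4, 125.2]
```

D2 and D3 match. D1 looks about 1 cm off, so I'll check it from directly above.

>>> move_arm(deltas=[[1, -10, -30, 0, 0, 0, 0], [1, -15, -30, 0, 0, 0, 0], [1, -15, -30, 0, 0, 0, 0], [1, 0, 0, 0, 0, 0, 0], [1, 0, 0, 0, 0, 0, 0], [1, 0, 0, 0, 0, 0, 0]])

```text
clock: 55.0
eef_pos: [0.6243, -0.002, 0.2095]
tool_rot: [0.034, 0.999, 0.0, -0.0]
ft_force: [-0.0, 0.4, 0.1]
grip_width: 0.0854
grasp_force: 0.0
```

Run:
```python
from h import *
plan()
c=bot.calibration("wrist");im=bot.camera("wrist");cv2.imwrite("pics/w_end2.png",im)
for n,y in(("D1_c",-.086),("D3_c",0),("U1_c",-.043),("U2_c",-.129)):
  print(n,"expected",slot(y+.13))
  for d in find(n,"wrist",.4):
    h=hull(d['pixels']);e=cv2.minAreaRect(h)
    for zc in((.065,.069,.075) if n[0]=='D' else (.065,)):
      p,f=fit([(c,d['pixels'])],zc=zc);print(zc,round(d['conf'],2),d['rect'],p.round(4),round(f,3),e)
```

```text
clock 55.0 at [ 0.6243 -0.002   0.2095] yaw -0.069 w 0.0853815116445887 tilt [-0.0006  0.0005]
D1_c expected [ 6.37989695e-01 -6.01688807e-04]
0.065 0.8 [228.3, 129.3, 78.9, 145.3] [ 0.6275 -0.0098 -0.0724] 0.04 ((266.5, 201.5), (147.0, 79.0), 90.0)
0.069 0.8 [228.3, 129.3, 78.9, 145.3] [ 0.6273 -0.0098 -0.0804] 0.016 ((266.5, 201.5), (147.0, 79.0), 90.0)
0.075 0.8 [228.3, 129.3, 78.9, 145.3] [ 0.6269 -0.0099 -0.0733] 0.031 ((266.5, 201.5), (147.0, 79.0), 90.0)
D3_c expected [0.64383319 0.08519956]
0.065 0.85 [337.6, 138.5, 97.2, 145.7] [ 0.6428  0.0875 -0.0835] 0.046 ((383.37646484375, 211.13021850585938), (90.08405303955078, 147.72361755371094), 3.1363582611083984)
0.069 0.85 [337.6, 138.5, 97.2, 145.7] [ 0.6424  0.0861 -0.0753] 0.035 ((383.37646484375, 211.13021850585938), (90.08405303955078, 147.72361755371094), 3.1363582611083984)
0.075 0.85 [337.6, 138.5, 97.2, 145.7] [ 0.6413  0.0836 -0.072 ] 0.052 ((383.37646484375, 211.13021850585938), (90.08405303955078, 147.72361755371094), 3.1363582611083984)
U1_c expected [0.64091144 0.04229893]
0.065 0.68 [293.0, 139.3, 71.1, 143.0] [ 0.6395  0.0266 -0.0693] 0.576 ((322.26885986328125, 201.51034545898438), (36.857364654541016, 126.36811065673828), 2.2025980949401855)
U2_c expected [ 0.63506795 -0.04350231]
0.065 0.69 [186.0, 144.6, 75.6, 141.2] [ 0.637  -0.0572 -0.3323] 0.5 ((208.1481475830078, 212.88943481445312), (141.5410919189453, 41.85957336425781), 88.26429748535156)
```

D1 is still level (best fit at 0.069) and interlocked, but it has slid about 9 mm in y and 10 mm in x. I'll pinch it and recentre it with a 2 mm lift.

>>> move_arm(deltas=[[0.88, -3.7, -7.6, 30, 0, 0, 0], [0.88, 0, 0, 35, 0, 0, 0], [0.88, 0, 0, 30, 0, 0, 0], [0.88, 0, 0, 25, 0, 0, 0], [0.88, 0, 0, 12, 0, 0, 0], [0.88, 0, 0, 4, 0, 0, 0], [0.88, 0, 0, 0, 0, 0, 0]])

```text
clock: 55.83
eef_pos: [0.6267, -0.0091, 0.0725]
tool_rot: [0.034, 0.999, -0.0, -0.001]
ft_force: [0.7, -0.2, -0.3]
grip_width: 0.0753
grasp_force: 0.0
```

>>> move_arm(deltas=[[0, 0, 0, 0, 0, 0, 0], [0, 0, 0, 0, 0, 0, 0], [0, 0, 0, 0, 0, 0, 0], [0, 0, 0, 0, 0, 0, 0], [0, 0, 0, 0, 0, 0, 0]])

```text
clock: 56.25
eef_pos: [0.629, -0.0096, 0.0757]
tool_rot: [0.034, 0.999, 0.0, 0.002]
ft_force: [-0.3, 1.8, 5.6]
grip_width: 0.0588
grasp_force: 65.8
```

>>> move_arm(deltas=[[0, 0, 0, -3, 0, 0, 0], [0, -3, 3, 0, 0, 0, 0], [0, -4, 4, 0, 0, 0, 0], [0, -3, 3, 0, 0, 0, 0], [0, 0, 0, 0, 0, 0, 0], [0, 0, 0, 2, 0, 0, 0], [0, 0, 0, 1, 0, 0, 0], [0, 0, 0, 0, 0, 0, 0]])

```text
clock: 56.92
eef_pos: [0.6388, -0.0, 0.0757]
tool_rot: [0.034, 0.999, 0.0, 0.001]
ft_force: [-3.6, 0.5, 7.8]
grip_width: 0.0589
grasp_force: 66.0
```

>>> move_arm(deltas=[[0.82, 0, 0, 0, 0, 0, 0], [0.82, 0, 0, 0, 0, 0, 0], [0.82, 0, 0, 0, 0, 0, 0], [0.82, 0, 0, 0, 0, 0, 0], [0.82, 0, 0, -15, 0, 0, 0], [0.82, 0, 0, -30, 0, 0, 0], [0.82, 0, 0, -40, 0, 0, 0], [1, 0, 0, -40, 0, 0, 0], [1, 0, 0, 0, 0, 0, 0], [1, 0, 0, 0, 0, 0, 0]])

```text
clock: 57.75
eef_pos: [0.6405, -0.0006, 0.2025]
tool_rot: [0.034, 0.999, 0.0, 0.004]
ft_force: [0.1, 0.2, -0.1]
grip_width: 0.0852
grasp_force: 0.0
```

Run:
```python
from h import *
plan()
c=bot.calibration("wrist");im=bot.camera("wrist");cv2.imwrite("pics/w_end3.png",im)
for n,y in(("D1_c",-.086),("D3_c",0),("D2_c",.086)):
  print(n,"expected",slot(y+.13))
  for d in find(n,"wrist",.5):
      p,f=fit([(c,d['pixels'])],zc=.069);print(round(d['conf'],2),d['rect'],p.round(4),round(f,3))
for n in("U1_c","U2_c","U3_c","U4_c"):
  for d in find(n,"wrist",.4): print(n,round(d['conf'],2),d['rect'])
```

```text
clock 57.75 at [ 6.405e-01 -6.000e-04  2.025e-01] yaw -0.068 w 0.08516088077288238 tilt [ 0.0076 -0.    ]
D1_c expected [ 6.37989695e-01 -6.01688807e-04]
0.69 [239.6, 117.7, 75.8, 151.0] [ 6.372e-01 -2.000e-04 -8.110e-02] 0.009
D3_c expected [0.64383319 0.08519956]
0.8 [336.5, 120.4, 101.9, 150.2] [ 0.6427  0.0862 -0.0719] 0.003
D2_c expected [0.64967668 0.1710008 ]
0.81 [428.6, 119.6, 127.3, 150.5] [ 0.6503  0.1722 -0.0734] 0.009
U1_c 0.73 [313.0, 120.0, 34.1, 128.8]
U1_c 0.47 [162.5, 59.3, 395.2, 211.2]
U2_c 0.6 [178.2, 125.5, 61.6, 148.3]
U3_c 0.72 [526.8, 120.4, 31.2, 144.0]
U4_c 0.67 [422.2, 116.1, 28.7, 133.2]
```

```bash
python3 -c "
from workcell import bot
print(bot.job_done())"
```

```text
the job is handed in; nothing more can be done
None
```

I handed the job in: the carriage is in the packing notch with all four open-up channels in their slots and all three open-down channels locked over the battens. The last camera fits put each open-down channel within about 2 mm of its place. On arrival D1 had slid about 1 cm (still level and interlocked), so I recentred it there. The wrist force reached about 48 N at the packing-notch ridge, so I crossed it with a short run-up.

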